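# Free the chequered scale plate from the back of a crowded hook

## Robot

A 7-joint arm with a two-finger parallel gripper is mounted at the origin on the work surface. World frame = base frame: x ahead of the robot, y to its left, z up, the work surface at z = 0. Lengths are in m, angles in rad, forces in N, time in s.
With the tool pointing down it reaches from about 0.425 to 0.825 m from the base axis. Payload 3.6 kg.
Tool frame: the origin (TCP) lies at the very end of the fingers, on their centre line; the grasp point (between the pads) lies env.grasp_offset behind it (env.grasp_offset is the distance from the TCP to the grasp point, in m); z points along the fingers, y is the direction in which the jaws open and shut (so a half turn about z gives the same grasp; the last joint's range is limited). The gripper opens to 93 mm and grips with 3 to 60 N. Pads are 15 mm wide; open, the fingers measure 128 mm over their backs; the gripper's body (75 mm by 188 mm) begins 65 mm behind the grasp point.
Start: joints at [1.21, 0.615, -0.013, 1.423, 0.008, 1.103, -0.04], TCP at [0.214, -0.614, 0.219] pointing down, gripper open.
Joint ranges: [-3.12, 3.12], [-0.3, 2.06], [-1.34, 1.32], [0.26, 2.42], [-1.36, 4.5], [0.01, 1.98], [-2.84, 2.84]. Speed limits (rad/s): [2.79, 2.79, 3.14, 3.14, 3.14, 3.14, 3.14].

## Interface

Orientations are given as a rotation vector (axis times angle).
In Python, from rig import get_obs, viewer, order, env gives the robot as it stands.
- The arm moves only by the tool servo_tool, never from a script. Its argument "plan" is one flat list of numbers, 7 for each row, row after row: the shift along the tool's x, y, z in units of 0.02 m (1.0 is 0.02 m), then the turn, a rotation vector about the tool's x, y, z in units of 4 degrees (1.0 is 4 degrees), then the opening, from 0 (shut) to 1 (fully open). A call has 1 to 12 rows; each row shifts and turns the commanded pose from where the row before left it, along the tool's axes as they then stand; what a row does not reach is not made up. A row lasts 1/12 s, in which the tool goes at most 41.7 mm and 7.16 degrees, less where a joint would pass 70% of its speed; a pose out of reach is approached as far as the arm can. A call with a number of a shift or a turn outside -1 to 1 is refused whole. A call with a gripper value outside its range is refused whole. The fingers move at their own pace and stop on an object; the grip force is fixed at half the most. Time passes only in rows, so rows that do not move let the fingers close. It gives the time, the measured TCP pose, the force and the opening at its end, in the units of the state.
- get_obs(): the state, without advancing time (a new reading comes with each control period).
- viewer.snapshot(name): name is "side" or "top"; returns the picture (420x560x3 uint8, red, green, blue); there is no depth.
- viewer.get_calibration(name): a dict with "fx", "fy", "cx", "cy" (pixels), "D" ([k1, k2, p1, p2, k3] as OpenCV has them; the pictures are not rectified), "pose" (4x4, takes a point from camera to world coordinates). Camera axes: x right, y down, z forward; pixel columns grow to the right and rows downward; lengths in m; the calibration is good to about 2 mm. A picture is of the moment at which its call begins. get_calibration takes no time and is no camera call.
- order.hand_in(): hands the job in, once; it reports no verdict.
The state is a dict: "t": time; "joint_pos": joint angles; "joint_velocities": joint speeds; "joint_efforts": joint torques, N m; "position": TCP position; "tcp_rot": TCP orientation; "wrist_force": force on the tool from outside, world axes, zero at the start; "torque": the same for the moment, N m; "finger_gap": finger opening in m.
Only numpy, scipy, OpenCV 4.12 (cv2) and the standard library are available. Lean on these libraries where they do the work, as an engineer would, in place of code of your own. Each camera call takes 0.05 s, during which the arm holds its last target.

## Task

The chequered scale plate hangs at the back of the crowded hook: first move the two plates in front of it, one after the other, onto the spare hook, and slide each one gently but firmly home, holding a push of about 8 N for half a second: the first against the red rubber stop, the second against the first plate. Then take the chequered plate off its hook and stand it upright, fully down in the slot of the wooden block, and let go. Never load the rubber stop with more than about 15 N, and do not knock the hooks hard, drop a plate, or disturb the bottle, the bowl and the tape measure.

Things in the scene. Friction and masses are not known exactly. Their poses are not given: they have to be found in the camera images.
- crowded_stand: fixed dark steel stand; origin on the table under the middle of its base (110 x 120 x 12 mm), z up. An upright post (16 x 30 mm, top 164 mm up, front face at own x = 0) carries a level peg along own -x (see crowded_stand_peg). Three plates hang on the peg: the chequered one about 35 mm in front of the post, the grey and the colour plate at about 64 and 93 mm, in either order.
- crowded_stand_peg (a point): root of the crowded peg's axis, on the post's front face, 150 mm above the table; axes as the stand. Round steel peg, diameter 8 mm, level along own -x for 118 mm; the last 12 mm bend up by 5 mm, rounded end 134 mm from the post. A plate lifted 8.5 mm from where it hangs comes off (or goes on) in one straight level move along the peg, clear of the tip.
- spare_stand: fixed stand exactly like the crowded one (same sizes, post, peg and axes); its peg is empty but for the red rubber stop.
- stop: adjustable stop on the spare peg. Origin: on the peg's axis at its root, on the post's front face (fixed; axes as the spare stand). A brass clamp on the peg, which does not slip, carries a red rubber disc, diameter 28 mm, whose flat face towards the tip stands somewhere 35 to 60 mm in front of the post: set by hand, not measured, so feel for it. The rubber gives about 1 mm per 5 N and springs back.
- grey_plate_mid (a point): plain grey rigid plate, 6 mm thick (own x), 0.09 to 0.15 kg. Panel 64 mm wide (own y), 88 mm high; above it a lug 34 mm wide, 42 mm high: 130 mm tall in all. This point is its middle, 65 mm above the lower edge, own z up. Hanging on a peg, this point is 111 mm above the table, 39 mm below the peg's axis, own x along the peg.
- colour_plate_mid (a point): plate with six coloured patches and a yellow patch on its lug; shape, axes and middle point as the grey plate. Each of the three plates hangs by a steel bush through its lug: axis along own x, centre 33 mm above this point, hole 20 mm, outside 28 mm, 22 mm long (11 mm either side of the plate's middle), so pushed together plates sit 22 mm apart.
- scale_plate_mid (a point): black and white chequered plate with a black patch on its lug; shape, axes and middle point as the grey plate. All three plates are best gripped by the two edges of the lug (34 mm apart along own y), about 45 mm above this point, from above with a finger either side of the peg; the lug is solid from 43 to 65 mm above this point.
- slot_block: fixed pale wooden block, 60 (own x) x 110 (own y) x 50 mm high, origin at the centre of its underside. In its top a slot 12 mm wide (own x), 76 mm long (own y) and 30 mm deep (floor at 20 mm above the table), centred on the block, its long edges bevelled to a mouth 22 mm wide at the top: a plate stands in it with its thickness along own x, its middle then 85 mm above the table.
- bottle_mid (a point): amber bottle with blue cap, diameter 68 mm, 130 mm tall or a little more with its cap, loose; this point is at its axis, 65 mm above the table. Leave it alone.
- bowl_mid (a point): white bowl, diameter 120 mm, 50 mm high, loose; this point is on its axis, half-way up. Leave it alone.
- tape_mid (a point): black and yellow tape measure, 60 x 34 x 55 mm high, loose; this point is half-way up. Leave it alone.

How it is judged:
On the way, in this order (a step that is already met when the one before it is completed fails the run):
1. one of the two front plates is on the spare hook and pressed home on the rubber stop with more than 2.5 N for 0.2 s, the chequered plate still on its hook (not shifted by more than 25 mm) (((z of grey_plate_mid in the frame of spare_stand between 0.1 and 0.13 m and y of grey_plate_mid in the frame of spare_stand between -0.015 and 0.015 m and x of grey_plate_mid in the frame of spare_stand above -0.106 m and contact force between grey_plate and stop above 2.5 N) or (z of colour_plate_mid in the frame of spare_stand between 0.1 and 0.13 m and y of colour_plate_mid in the frame of spare_stand between -0.015 and 0.015 m and x of colour_plate_mid in the frame of spare_stand above -0.106 m and contact force between colour_plate and stop above 2.5 N)) and distance of scale_plate_mid from where it was at the start of the episode below 0.025 m), for 0.2 s.
2. both front plates are on the spare hook, in a row, and pressed home together against the stop with more than 2.5 N for 0.2 s, the chequered plate still on its hook (z of grey_plate_mid in the frame of spare_stand between 0.1 and 0.13 m and y of grey_plate_mid in the frame of spare_stand between -0.015 and 0.015 m and x of each of grey_plate_mid, colour_plate_mid in the frame of spare_stand above -0.106 m and z of colour_plate_mid in the frame of spare_stand between 0.1 and 0.13 m and y of colour_plate_mid in the frame of spare_stand between -0.015 and 0.015 m and contact force between any of grey_plate, colour_plate and stop above 2.5 N and distance between grey_plate_mid and colour_plate_mid below 0.03 m and distance of scale_plate_mid from where it was at the start of the episode below 0.025 m), for 0.2 s.
At the end, for the whole second after the job is handed in: Grey and colour plate hang at rest on the spare peg within 0.2 rad of upright, no more than 106 mm in front of the post, their middles less than 30 mm apart; chequered plate at rest in the slot, middle below 89 mm, within 8 mm across and 10 mm along of its centre, tilt below 0.25 rad; all let go (z of grey_plate_mid in the frame of spare_stand between 0.1 and 0.13 m and y of grey_plate_mid in the frame of spare_stand between -0.015 and 0.015 m and x of each of grey_plate_mid, colour_plate_mid in the frame of spare_stand above -0.106 m and z of colour_plate_mid in the frame of spare_stand between 0.1 and 0.13 m and y of colour_plate_mid in the frame of spare_stand between -0.015 and 0.015 m and distance between grey_plate_mid and colour_plate_mid below 0.03 m and angle between each of grey_plate_mid, colour_plate_mid's own z axis and vertical below 0.2 rad and x of scale_plate_mid in the frame of slot_block between -0.008 and 0.008 m and y of scale_plate_mid in the frame of slot_block between -0.01 and 0.01 m and height (world z) of scale_plate_mid below 0.089 m and angle between scale_plate_mid's own z axis and vertical below 0.25 rad and linear speed of each of grey_plate, colour_plate, scale_plate below 0.03 m/s); the robot touches nothing.
It fails at once if the rubber stop is loaded by more than 16 N (contact force between stop and anything else above 16 N).
It fails at once if either hook stand is knocked with more than 40 N (contact force between any of spare_stand, crowded_stand and anything else above 40 N).
It fails at once if a plate is dropped (its middle below 60 mm) (height (world z) of any of grey_plate_mid, colour_plate_mid, scale_plate_mid below 0.06 m).
It fails at once if the bottle, bowl or tape measure is moved by more than 15 mm (distance of any of bottle_mid, bowl_mid, tape_mid from where it was at the start of the episode above 0.015 m).
It also fails if it takes over 72 s, if anything falls off the work surface, if the arm or the gripper's body presses on something with over 40 N, if the wrist force passes 120 N, or if a joint passes its speed limit or range.

## Working session

There is one attempt and no reset: what is moved stays moved. The work goes in short steps, Python scripts to look and compute and a tool call to move; the robot and the scene stay as the last step left them, time stands still between calls to the robot, and variables do not carry over. Pictures are saved under pics/ and viewed, and the job is handed in when it is done.

Besides the shell and the picture viewer there is one more tool, called after "Emit:" as name(argument=value, ...) on one line, values as JSON. servo_tool: Moves the arm, as the interface text tells. Its arguments: {"type":"object","properties":{"plan":{"type":"array","items":{"type":"number","minimum":-1,"maximum":1}}},"required":["plan"]}

```bash
ls; mkdir -p pics
python3 - <<'E'
from rig import get_obs, viewer, order, env
import cv2
print(get_obs(), env.grasp_offset)
for n in ("side","top"):
    im=viewer.snapshot(n); cv2.imwrite(f"pics/{n}0.png",im[:,:,::-1])
    print(n,viewer.get_calibration(n))
E
```

```text
pics
{'t': 0.0, 'joint_pos': array([ 1.20950052,  0.61588819, -0.01263163,  1.42485648,  0.00813149,
        1.10343291, -0.04039024]), 'joint_velocities': array([-0.00112176,  0.00013988,  0.00261465,  0.00015601, -0.00241357,
       -0.00056801,  0.00065313]), 'joint_efforts': array([ 3.71474216e-04, -4.58936656e+01,  2.09324970e-01, -1.65745246e+01,
       -6.10490260e-02,  2.03425577e-02,  2.13509461e-04]), 'position': array([ 0.21332454, -0.61316574,  0.21751536]), 'tcp_rot': array([-3.09519732e+00, -5.23187526e-01,  7.48722960e-04]), 'wrist_force': array([-0.07718964, -0.10710384, -0.50610916]), 'torque': array([0.0137532 , 0.00845871, 0.0135026 ]), 'finger_gap': 0.09295824668501476} 0.0188
side {'fx': 410.08602725774864, 'fy': 410.08602725774864, 'cx': 286.34854562637383, 'cy': 211.14881454569561, 'D': array([-5.05317256e-05,  0.00000000e+00,  0.00000000e+00,  0.00000000e+00,
        0.00000000e+00]), 'pose': array([[-0.91237406, -0.24260931,  0.32971851,  0.17917   ],
       [-0.40892623,  0.57712024, -0.7069028 ,  0.87049235],
       [-0.01878603, -0.77979033, -0.62575884,  0.86426239],
       [ 0.        ,  0.        ,  0.        ,  1.        ]])}
top {'fx': 425.37510517930497, 'fy': 425.37510517930497, 'cx': 285.23821297665114, 'cy': 217.07911998483783, 'D': array([-0.01582076,  0.        ,  0.        ,  0.        ,  0.        ]), 'pose': array([[-0.01090774, -0.99478206,  0.10143801,  0.4965898 ],
       [-0.99991714,  0.01015765, -0.00790818,  0.01685578],
       [ 0.00683655, -0.10151586, -0.99481043,  1.20191871],
       [ 0.        ,  0.        ,  0.        ,  1.        ]])}
```

View pics/side0.png

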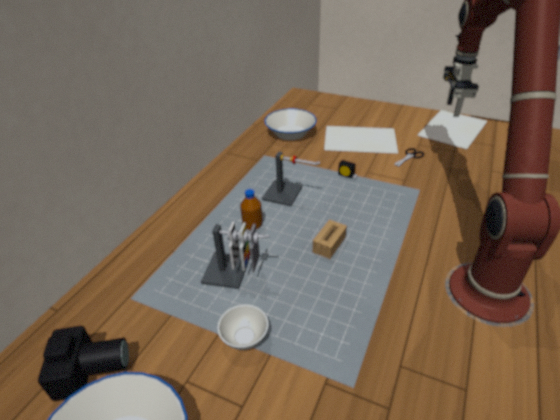

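View pics/top0.png

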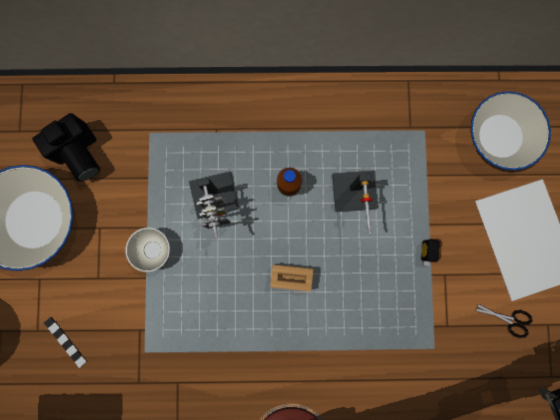

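The side view shows the crowded stand at about (228,260), the spare stand at (283,180), the bottle at (251,210), the block at (330,238) and the bowl at (243,328). The top view has the pegs at about (210,205) and (366,205), with the block at (292,278). I'll zoom in on both.

Run:
```python
import cv2
t=cv2.imread("pics/top0.png"); s=cv2.imread("pics/side0.png")
a=cv2.resize(t[160:250,180:270],None,fx=6,fy=6,interpolation=cv2.INTER_CUBIC)
cv2.imwrite("pics/tz1.png",a)
cv2.imwrite("pics/tz2.png",cv2.resize(t[150:300,260:440],None,fx=4,fy=4,interpolation=cv2.INTER_CUBIC))
cv2.imwrite("pics/sz1.png",cv2.resize(s[140:300,190:360],None,fx=3.6,fy=3.6,interpolation=cv2.INTER_CUBIC))
```

```text
(no output)
```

View pics/tz1.png

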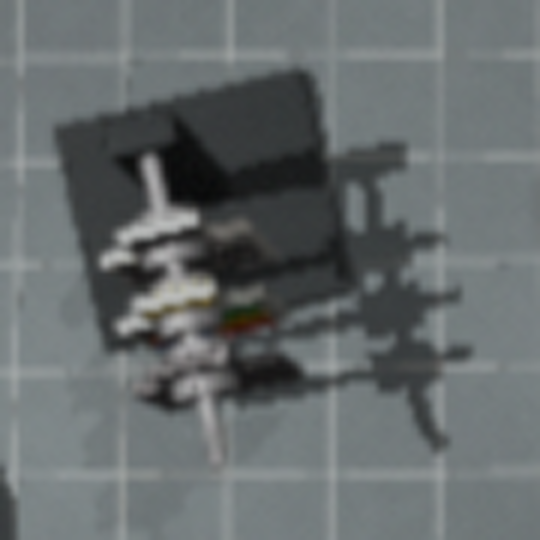

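View pics/tz2.png

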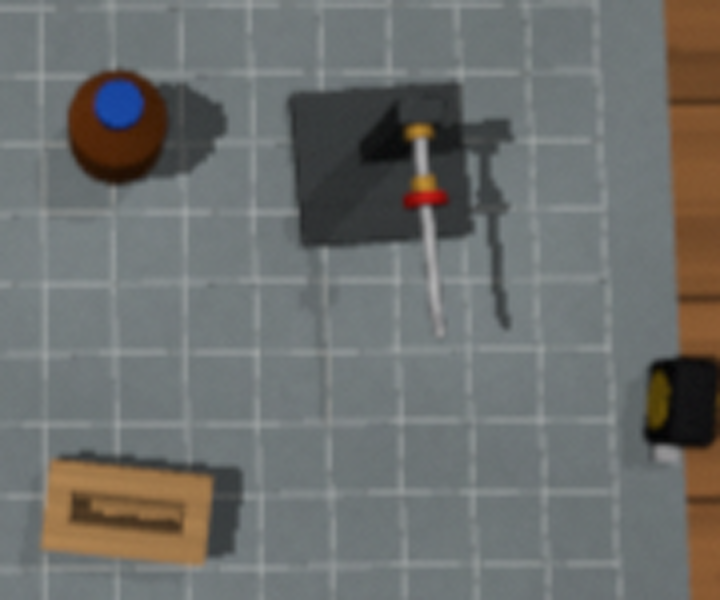

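View pics/sz1.png

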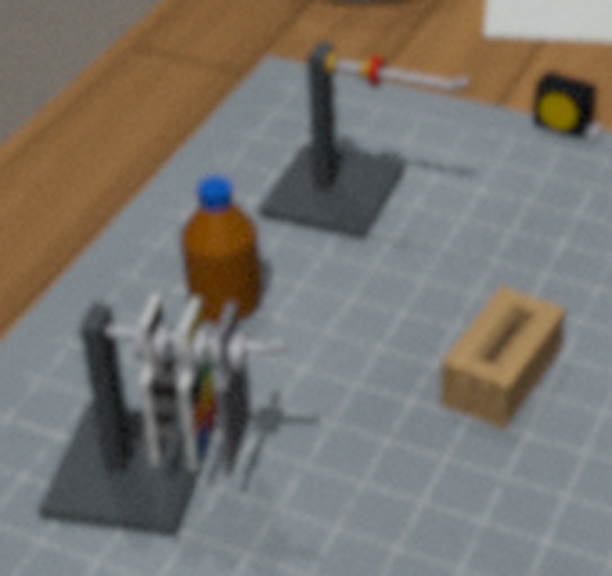

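Order on the crowded peg is grey in front, colour in the middle, chequered at the back. The top view is about 2.7 mm per pixel, so I'll measure with sub-pixel fits.

```bash
cat > h.py <<'E'
import numpy as np, cv2
from rig import viewer
C={n:viewer.get_calibration(n) for n in("side","top")}
def K(c): return np.array([[c["fx"],0,c["cx"]],[0,c["fy"],c["cy"]],[0,0,1.]])
def ray(n,uv):
    c=C[n]; p=cv2.undistortPoints(np.array([[uv]],float),K(c),c["D"])[0,0]
    d=c["pose"][:3,:3]@np.array([p[0],p[1],1]); return c["pose"][:3,3],d/np.linalg.norm(d)
def onz(n,uv,z):
    o,d=ray(n,uv); return o+d*(z-o[2])/d[2]
def tri(ut,us):
    o1,d1=ray("top",ut);o2,d2=ray("side",us)
    A=np.stack([d1,-d2],1);s=np.linalg.lstsq(A,o2-o1,rcond=None)[0]
    p,q=o1+s[0]*d1,o2+s[1]*d2; return (p+q)/2,np.linalg.norm(p-q)
def proj(n,P):
    c=C[n];T=np.linalg.inv(c["pose"]);P=np.atleast_2d(P)
    r=cv2.Rodrigues(T[:3,:3])[0]
    return cv2.projectPoints(P.astype(float),r,T[:3,3],K(c),c["D"])[0][:,0]
E
cat > m1.py <<'E'
from h import *
t=cv2.imread("pics/top0.png"); s=cv2.imread("pics/side0.png")
z=lambda U,f,o:(np.array(U)+.5)/f-.5+np.array(o)
np.set_printoptions(precision=4,suppress=True)
# block
hsv=cv2.cvtColor(t,cv2.COLOR_BGR2HSV)
roi=np.zeros(t.shape[:2],np.uint8); roi[255:300,262:322]=1
m=((hsv[...,1]>90)&(hsv[...,0]<25)&(hsv[...,2]>90)).astype(np.uint8)*roi
c=max(cv2.findContours(m,0,2)[0],key=cv2.contourArea)
print("block rect",cv2.minAreaRect(c))
box=cv2.boxPoints(cv2.minAreaRect(c))
for b in box: print(onz("top",b,.05))
print("blk ctr",onz("top",cv2.minAreaRect(c)[0],.05))
# peg lines
for nm,o,tzr,tzt in(("crowd",(180,160),None,None),):pass
for nm,f,o,r,tp in(("crowded",6,(180,160),(150,157),(219,460)),("spare",4,(260,150),(418,128),(439,333))):
    R=onz("top",z(r,f,o),.15);T=onz("top",z(tp,f,o),.155)
    print(nm,R,T,np.linalg.norm((T-R)[:2]),np.degrees(np.arctan2(-(T-R)[1],-(T-R)[0])))
for nm,f,o,cs in(("crowded",6,(180,160),[(55,128),(308,68),(357,290),(105,350)]),("spare",4,(260,150),[(290,94),(460,84),(472,234),(304,246)])):
    P=np.array([onz("top",z(c,f,o),.012) for c in cs]);print(nm,P.mean(0),[np.linalg.norm(P[i]-P[(i+1)%4]) for i in range(4)])
    d=(P[0]+P[1]-P[2]-P[3]);print("yaw x",np.degrees(np.arctan2(d[1],d[0])));d=(P[0]+P[3]-P[1]-P[2]);print("yaw y-90",np.degrees(np.arctan2(d[1],d[0]))-90)
sz=lambda U:z(U,3.6,(190,140))
tz=lambda U:z(U,4,(260,150))
t1=lambda U:z(U,6,(180,160))
print("spare tip",tri(tz((439,333)),sz((464,81))),"cr tip",tri(t1((219,460)),sz((283,347))))
print("bases spare side",[onz("side",sz(c),.012) for c in[(262,212),(362,233),(404,163)]])
print("bases crowd side",[onz("side",sz(c),.012) for c in[(42,510),(178,527)]])
print("block side",[onz("side",sz(c),.05) for c in[(505,288),(565,312),(500,390),(443,365)]])
b=onz("top",tz((118,105)),.135);print("bottle",b)
E
python3 m1.py
```

```text
block rect ((291.50274658203125, 277.4739990234375), (40.8794059753418, 22.611913681030273), 6.009005546569824)
[0.4274 0.0506 0.05  ]
[0.4872 0.0438 0.05  ]
[ 0.4746 -0.0655  0.05  ]
[ 0.4148 -0.0582  0.05  ]
blk ctr [ 0.4509 -0.0073  0.05  ]
crowded [0.6847 0.2095 0.15  ] [0.5577 0.1792 0.155 ] 0.13063092996924863 13.397980267264401
spare [ 0.6913 -0.1906  0.15  ] [ 0.562  -0.1988  0.155 ] 0.12959465095698833 3.6156952105986147
crowded [0.6846 0.2081 0.012 ] [np.float64(0.12259123411377787), np.float64(0.10869801785563458), np.float64(0.12103224366385341), np.float64(0.1085189110452132)]
yaw x 12.754271117002936
yaw y-90 12.98093547200071
spare [ 0.6912 -0.1912  0.012 ] [np.float64(0.12161800691091339), np.float64(0.10784826782088607), np.float64(0.11921324319511488), np.float64(0.10916896949802704)]
yaw x 3.281890555335221
yaw y-90 3.210948113664827
spare tip (array([ 0.5606, -0.1988,  0.1571]), np.float64(0.0027057089620549438)) cr tip (array([0.5565, 0.179 , 0.1529]), np.float64(0.0028155384809010454))
bases spare side [array([ 0.7331, -0.1239,  0.012 ]), array([ 0.6312, -0.1309,  0.012 ]), array([ 0.6385, -0.2518,  0.012 ])]
bases crowd side [array([0.7179, 0.2799, 0.012 ]), array([0.6137, 0.2536, 0.012 ])]
block side [array([ 0.4672, -0.0633,  0.05  ]), array([ 0.4105, -0.0531,  0.05  ]), array([0.429 , 0.0569, 0.05  ]), array([0.481 , 0.0475, 0.05  ])]
bottle [ 0.7108 -0.0027  0.135 ]
```

Sizes agree with the given ones: bases about 121x108 mm, pegs about 130 mm and block 60x110 mm. I'll check with the same points projected into both views.

```bash
cat > m2.py <<'E'
from h import *
def R(a): a=np.radians(a);return np.array([[np.cos(a),-np.sin(a),0],[np.sin(a),np.cos(a),0],[0,0,1]])
S={"cr":((.6846,.208,0),13.0),"sp":((.6912,-.191,0),3.4)}
B=((.4505,-.0065,0),-6.8)
import sys
tag=sys.argv[1]
for n,(x0,y0,x1,y1,f) in {"top":(180,150,340,300,5),"side":(190,130,360,290,4)}.items():
    im=cv2.imread(f"pics/{n}0.png"); im=cv2.resize(im[y0:y1,x0:x1] if n=="side" else im[y0:y1,180:400],None,fx=f if n=="side" else 3.6,fy=f if n=="side" else 3.6,interpolation=cv2.INTER_CUBIC)
    ff=f if n=="side" else 3.6
    def pts(P,col):
        for u in proj(n,P):
            c=((u+.5-np.array([x0,y0]))*ff-.5).round().astype(int);cv2.circle(im,tuple(int(v) for v in c),2,col,-1)
    for k,(o,a) in S.items():
        L=np.array([(sx*.055,sy*.06,.012) for sx in(-1,1) for sy in(-1,1)]+[(-d,0,.15) for d in(0,.03,.06,.09,.118)]+[(-.134,0,.155)])
        pts(L@R(a).T+np.array(o),(0,255,0))
    o,a=B
    pts(np.array([(sx*.03,sy*.055,.05) for sx in(-1,1) for sy in(-1,1)]+[(0,sy*.038,.05) for sy in (-1,1)])@R(a).T+np.array(o),(255,0,255))
    cv2.imwrite(f"pics/ov_{n}{tag}.png",im)
E
python3 m2.py a
```

```text
(no output)
```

View pics/ov_topa.png

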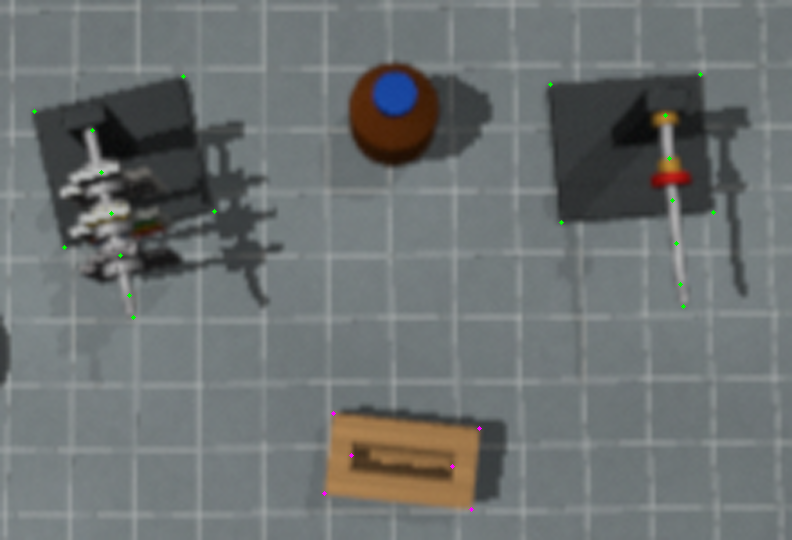

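View pics/ov_sidea.png

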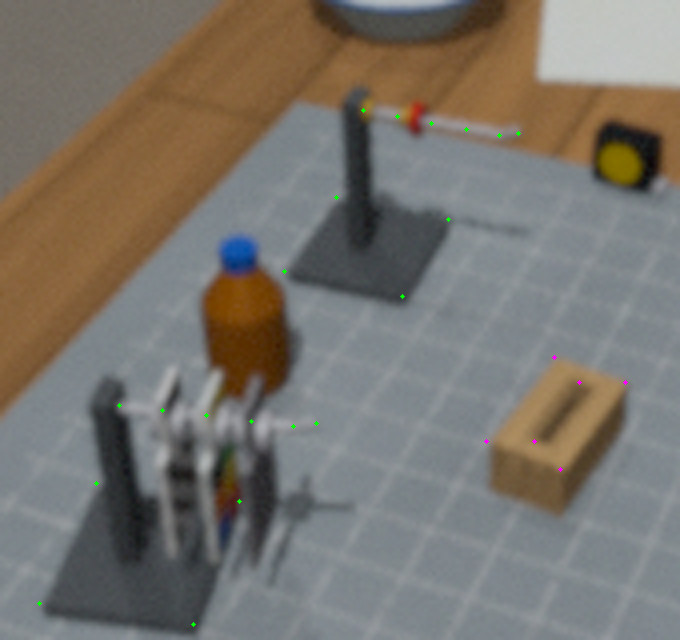

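The top view fits closely. The side view is off by about 1 px (≈3 mm), consistent with calibration error. I'll work from the top view and verify near the grasp. Next is a helper that works out moves.

```bash
cat > go.py <<'E'
import sys
from h import *
from rig import get_obs
from scipy.spatial.transform import Rotation as Ro
np.set_printoptions(precision=4,suppress=True)
F={"cr":((.6846,.208),13.0),"sp":((.6912,-.191),3.4),"bl":((.4505,-.0065),-6.8)}
def pt(f,x,y=0):
    o,a=F[f];a=np.radians(a);return np.array([o[0]+x*np.cos(a)-y*np.sin(a),o[1]+x*np.sin(a)+y*np.cos(a)])
def tool(h): h=np.radians(h); return np.array([[np.cos(h),np.sin(h),0],[np.sin(h),-np.cos(h),0],[0,0,-1]])
def rep():
    o=get_obs();print("t %.2f"%o["t"],"F",o["wrist_force"],"gap %.4f"%o["finger_gap"],"q",o["joint_pos"])
    R=Ro.from_rotvec(o["tcp_rot"]).as_matrix();p=o["position"]
    for f in F:
        a=np.radians(F[f][1]);d=p[:2]-F[f][0];print(f,"x %.4f y %.4f z %.4f rel-head %.2f"%(d[0]*np.cos(a)+d[1]*np.sin(a),-d[0]*np.sin(a)+d[1]*np.cos(a),p[2],np.degrees(np.arctan2(R[1,0],R[0,0]))-F[f][1]))
    return p,R
if __name__=="__main__":
    p,R=rep()
    if len(sys.argv)>1:
        f=sys.argv[1];x,y,z=map(float,sys.argv[2:5]);T=tool(F[f][1])
        print("turn units (tool)",Ro.from_matrix(R.T@T).as_rotvec(degrees=True)/4)
        q=np.array([*pt(f,x,y),z]);print("shift units in current axes",R.T@(q-p)/.02," in target axes",T.T@(q-p)/.02, "target",q)
E
python3 go.py cr -.093 0 .215
```

```text
t 0.10 F [-0.1627 -0.1228 -0.0963] gap 0.0928 q [ 1.2095  0.6158 -0.0126  1.4247  0.0081  1.1034 -0.0404]
cr x -0.6439 y -0.6942 z 0.2176 rel-head 6.18
sp x -0.5021 y -0.3932 z 0.2176 rel-head 15.78
bl x -0.1636 y -0.6306 z 0.2176 rel-head 25.98
turn units (tool) [-0.0329  0.0023  1.5458]
shift units in current axes [ 31.1244 -31.5401   0.2017]  in target axes [ 27.5461 -34.7094   0.1301] target [0.594  0.1871 0.215 ]
```

Emit:
servo_tool(plan=[0, 0, 0, 0, 0, 0.77, 1, 0.4, -0.5, 0, -0.03, 0, 0.77, 1, 0.79, -1, 0, 0, 0, 0, 1, 0.79, -1, 0, 0, 0, 0, 1, 0.79, -1, 0, 0, 0, 0, 1, 0.79, -1, 0, 0, 0, 0, 1, 0.79, -1, 0, 0, 0, 0, 1, 0.79, -1, 0, 0, 0, 0, 1, 0.79, -1, 0, 0, 0, 0, 1, 0.79, -1, 0, 0, 0, 0, 1, 0.79, -1, 0, 0, 0, 0, 1, 0.79, -1, 0, 0, 0, 0, 1])

```text
t: 1.1
position: [0.3275, -0.3701, 0.2179]
tcp_rot: [3.12, 0.356, -0.0]
wrist_force: [0.0, -0.8, -0.0]
finger_gap: 0.0928
```

```bash
python3 go.py cr -.093 0 .215
```

```text
t 1.10 F [ 0.0349 -0.845  -0.0373] gap 0.0928 q [ 0.8119  0.3752 -0.0143  1.865   0.0079  0.9006 -0.5498]
cr x -0.4780 y -0.4830 z 0.2179 rel-head 0.02
sp x -0.3737 y -0.1572 z 0.2179 rel-head 9.62
bl x -0.0791 y -0.3756 z 0.2179 rel-head 19.82
turn units (tool) [0.0177 0.0049 0.0052]
shift units in current axes [ 19.2592 -24.141    0.1111]  in target axes [ 19.2503 -24.1479   0.1474] target [0.594  0.1871 0.215 ]
```

Emit:
servo_tool(plan=[0.8, -1, 0, 0, 0, 0, 1, 0.8, -1, 0, 0, 0, 0, 1, 0.8, -1, 0, 0, 0, 0, 1, 0.8, -1, 0, 0, 0, 0, 1, 0.8, -1, 0, 0, 0, 0, 1, 0.8, -1, 0, 0, 0, 0, 1, 0.8, -1, 0, 0, 0, 0, 1, 0.8, -1, 0, 0, 0, 0, 1, 0.8, -1, 0, 0, 0, 0, 1, 0.8, -1, 0, 0, 0, 0, 1, 0.8, -1, 0, 0, 0, 0, 1, 0.8, -1, 0, 0, 0, 0, 1])

```text
t: 2.1
position: [0.4604, -0.0932, 0.2175]
tcp_rot: [3.12, 0.356, -0.001]
wrist_force: [-0.8, 0.4, 1.1]
finger_gap: 0.093
```

```bash
python3 go.py cr -.093 0 .215
```

```text
t 2.10 F [-0.8321  0.3598  1.1126] gap 0.0930 q [ 0.2308  0.3415 -0.1059  1.9238  0.0484  0.8786 -1.2434]
cr x -0.2863 y -0.2431 z 0.2175 rel-head 0.02
sp x -0.2246 y 0.1113 z 0.2175 rel-head 9.62
bl x 0.0201 y -0.0850 z 0.2175 rel-head 19.82
turn units (tool) [0.0254 0.0092 0.006 ]
shift units in current axes [  9.6679 -12.1505   0.099 ]  in target axes [  9.6627 -12.1544   0.1267] target [0.594  0.1871 0.215 ]
```

Emit:
servo_tool(plan=[0.8, -1, 0, 0, 0, 0, 1, 0.8, -1, 0, 0, 0, 0, 1, 0.8, -1, 0, 0, 0, 0, 1, 0.8, -1, 0, 0, 0, 0, 1, 0.8, -1, 0, 0, 0, 0, 1, 0.8, -1, 0, 0, 0, 0, 1, 0.8, -1, 0, 0, 0, 0, 1, 0.8, -1, 0, 0, 0, 0, 1, 0.8, -1, 0, 0, 0, 0, 1, 0.8, -1, 0, 0, 0, 0, 1, 0.8, -1, 0, 0, 0, 0, 1, 0, 0, 0, 0, 0, 0, 1])

```text
t: 3.1
position: [0.5826, 0.1665, 0.2165]
tcp_rot: [-3.117, -0.368, -0.001]
wrist_force: [0.0, 0.3, 0.4]
finger_gap: 0.0928
```

```bash
python3 go.py cr -.093 0 .215;  python3 - <<'E'
from h import *
from rig import get_obs
for n in("side","top"):
    im=viewer.snapshot(n)[:,:,::-1].copy();cv2.imwrite(f"pics/{n}1.png",im)
    u=proj(n,get_obs()["position"])[0];print(n,u)
    x,y=(200,150) if n=="side" else (150,140)
    z=cv2.resize(im[y:y+130,x:x+160],None,fx=5,fy=4.6 if 0 else 5,interpolation=cv2.INTER_CUBIC)[:600]
    c=((u+.5-[x,y])*5-.5).round().astype(int);cv2.circle(z,(int(c[0]),int(c[1])),3,(0,255,0),-1)
    cv2.imwrite(f"pics/{n}1z.png",z)
E
```

```text
t 3.10 F [0.001  0.315  0.3592] gap 0.0928 q [-0.2265  0.5492 -0.1407  1.5605  0.082   1.0362 -1.7243]
cr x -0.1087 y -0.0175 z 0.2165 rel-head 0.47
sp x -0.0872 y 0.3633 z 0.2165 rel-head 10.07
bl x 0.1107 y 0.1874 z 0.2165 rel-head 20.27
turn units (tool) [-0.042  -0.0174  0.1163]
shift units in current axes [ 0.794  -0.8686  0.0785]  in target axes [ 0.787  -0.8752  0.075 ] target [0.594  0.1871 0.215 ]
side [260.28011328 210.8513278 ]
top [220.15369644 224.31808843]
```

View pics/side1z.png

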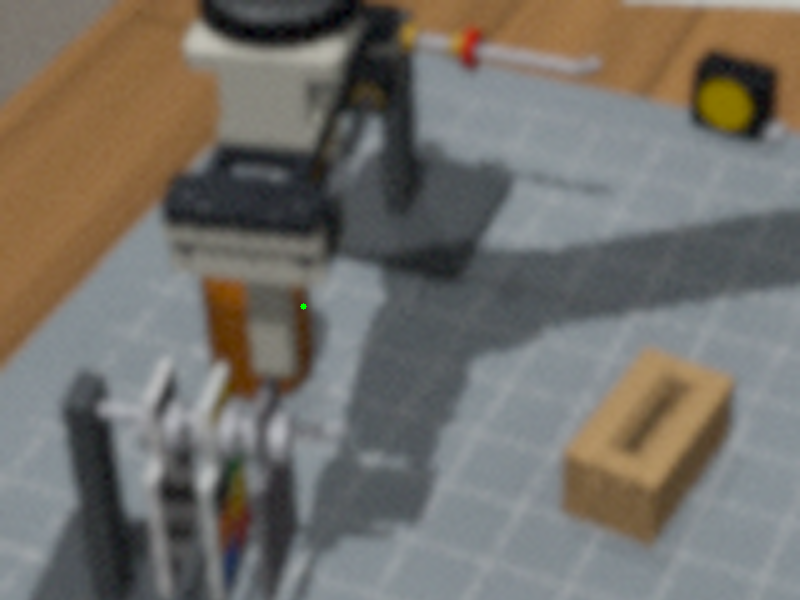

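View pics/top1z.png

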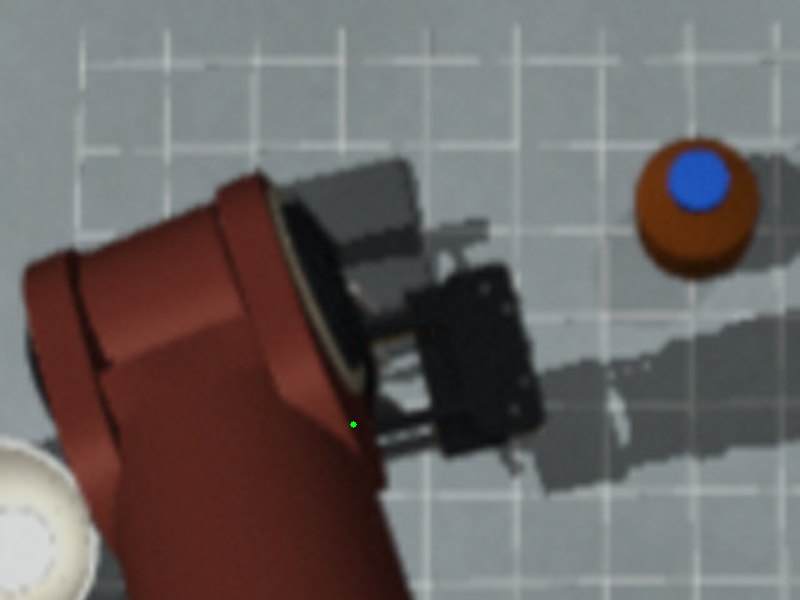

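The arm is above the grey plate and short of it. The near finger tip is at about (254,225) in the side view. I'll re-read the pose.

```bash
python3 go.py cr -.093 0 .215
```

```text
t 3.20 F [-0.0302 -0.6708 -0.9219] gap 0.0931 q [-0.2226  0.5466 -0.1358  1.5651  0.084   1.0373 -1.7231]
cr x -0.1110 y -0.0232 z 0.2165 rel-head 0.15
sp x -0.0885 y 0.3573 z 0.2165 rel-head 9.75
bl x 0.1105 y 0.1813 z 0.2165 rel-head 19.95
turn units (tool) [0.0291 0.0232 0.0371]
shift units in current axes [ 0.9011 -1.1596  0.0706]  in target axes [ 0.8979 -1.1618  0.0744] target [0.594  0.1871 0.215 ]
```

Emit:
servo_tool(plan=[0.3, -0.4, 0, 0, 0, 0, 1, 0.3, -0.4, 0, 0, 0, 0, 1, 0.3, -0.36, 0, 0, 0, 0, 1, 0, 0, 0.6, 0, 0, 0, 1, 0, 0, 0.8, 0, 0, 0, 1, 0, 0, 0.8, 0, 0, 0, 1, 0, 0, 0.6, 0, 0, 0, 1, 0, 0, 0.5, 0, 0, 0, 1, 0, 0, 0.45, 0, 0, 0, 1, 0, 0, 0, 0, 0, 0, 1, 0, 0, 0, 0, 0, 0, 1])

```text
t: 4.12
position: [0.5946, 0.1861, 0.1421]
tcp_rot: [3.119, 0.356, -0.0]
wrist_force: [-0.2, 0.1, -0.8]
finger_gap: 0.093
```

```bash
cat > look.py <<'E'
import sys
from h import *
from rig import get_obs
n,tag,x,y,w,hh,f=sys.argv[1],sys.argv[2],*map(int,sys.argv[3:8])
im=viewer.snapshot(n)[:,:,::-1].copy();cv2.imwrite(f"pics/{n}{tag}.png",im)
z=cv2.resize(im[y:y+hh,x:x+w],None,fx=f,fy=f,interpolation=cv2.INTER_CUBIC)
cv2.imwrite(f"pics/{n}{tag}z.png",z)
E
python3 look.py side 2 200 170 130 110 6;python3 go.py cr -.093 0 .141
```

```text
t 4.17 F [ 0.0108  0.0054 -0.184 ] gap 0.0932 q [-0.2635  0.6516 -0.1273  1.5949  0.1009  0.9006 -1.7712]
cr x -0.0921 y -0.0010 z 0.1428 rel-head 0.02
sp x -0.0736 y 0.3823 z 0.1428 rel-head 9.62
bl x 0.1207 y 0.2086 z 0.1428 rel-head 19.82
turn units (tool) [ 0.0263 -0.0166  0.006 ]
shift units in current axes [-0.0435 -0.0502  0.0896]  in target axes [-0.0435 -0.05    0.0897] target [0.594  0.1871 0.141 ]
```

View pics/side2z.png

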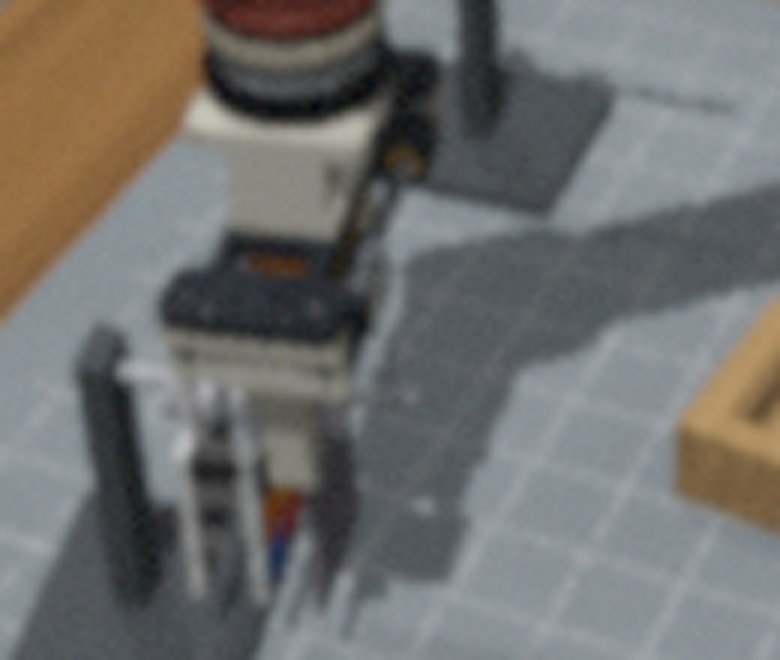

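The near finger tip shows at about (248,250), with the grey plate just right of it. I'll compare both with projected positions.

Run:
```python
from h import *
from go import pt
for nm,x,y,z in(("fingertip near",-.092,.055,.1428),("grey lower near corner",-.093,.032,.046),("grey panel upper near",-.093,.032,.134),("grey",-.093,.017,.15),("colour lower near",-.064,.032,.046),("cheq lower near",-.035,.032,.046)):
    u=proj("side",np.array([*pt("cr",x,y),z]))[0];print(nm,u,(u+.5-[200,170])*6)
```

```text
fingertip near [247.6902 251.5239] [289.1411 492.1434]
grey lower near corner [253.0935 271.4176] [321.5608 611.5055]
grey panel upper near [250.7093 247.8323] [307.2556 469.994 ]
grey [251.7684 239.3267] [313.6107 418.9602]
colour lower near [242.7448 270.0231] [259.469  603.1386]
cheq lower near [232.4834 268.6404] [197.9005 594.8422]
```

The prediction agrees with the picture within 1 px, so I'm closing on the grey plate.

Emit:
servo_tool(plan=[0, -0.04, 0, 0, 0, 0, 0.3, 0, 0, 0, 0, 0, 0, 0.3, 0, 0, 0, 0, 0, 0, 0.3, 0, 0, 0, 0, 0, 0, 0.3, 0, 0, 0, 0, 0, 0, 0, 0, 0, 0, 0, 0, 0, 0, 0, 0, 0, 0, 0, 0, 0, 0, 0, 0, 0, 0, 0, 0])

```text
t: 4.83
position: [0.5944, 0.1868, 0.1423]
tcp_rot: [3.119, 0.356, 0.0]
wrist_force: [0.4, 0.6, 0.5]
finger_gap: 0.0442
```

```bash
python3 go.py cr -.093 0 .151
```

```text
t 4.83 F [0.3549 0.5571 0.4768] gap 0.0442 q [-0.2647  0.6519 -0.1272  1.5959  0.1009  0.9004 -1.7724]
cr x -0.0927 y -0.0004 z 0.1423 rel-head 0.02
sp x -0.0742 y 0.3829 z 0.1423 rel-head 9.62
bl x 0.1200 y 0.2090 z 0.1423 rel-head 19.82
turn units (tool) [ 0.0291 -0.0012  0.0054]
shift units in current axes [-0.0163 -0.0175 -0.4346]  in target axes [-0.0163 -0.0184 -0.4345] target [0.594  0.1871 0.151 ]
```

Emit:
servo_tool(plan=[0, 0, 0, 0, 0, 0, 0, 0, 0, 0, 0, 0, 0, 0, 0, 0, 0, 0, 0, 0, 0, 0, 0, 0, 0, 0, 0, 0, 0, 0, 0, 0, 0, 0, 0])

```text
t: 5.25
position: [0.5943, 0.187, 0.1423]
tcp_rot: [3.12, 0.356, 0.0]
wrist_force: [-0.4, 0.4, 0.2]
finger_gap: 0.0342
```

```bash
python3 go.py cr -.093 0 .151
```

```text
t 5.25 F [-0.3822  0.4152  0.1507] gap 0.0342 q [-0.2648  0.652  -0.1274  1.5958  0.1008  0.9003 -1.7724]
cr x -0.0927 y -0.0001 z 0.1423 rel-head 0.03
sp x -0.0743 y 0.3831 z 0.1423 rel-head 9.63
bl x 0.1199 y 0.2092 z 0.1423 rel-head 19.83
turn units (tool) [ 0.0248 -0.001   0.0087]
shift units in current axes [-0.0167 -0.0049 -0.4369]  in target axes [-0.0167 -0.0056 -0.4369] target [0.594  0.1871 0.151 ]
```

Emit:
servo_tool(plan=[0, 0, -0.15, 0, 0, 0, 0, 0, 0, -0.15, 0, 0, 0, 0, 0, 0, -0.13, 0, 0, 0, 0, 0, 0, 0, 0, 0, 0, 0, 0, 0, 0, 0, 0, 0, 0])

```text
t: 5.67
position: [0.5945, 0.1867, 0.1511]
tcp_rot: [3.119, 0.356, 0.001]
wrist_force: [-0.3, 0.1, -1.7]
finger_gap: 0.0337
```

```bash
python3 go.py cr -.157 0 .151
```

```text
t 5.67 F [-0.2818  0.1268 -1.7102] gap 0.0337 q [-0.264   0.642  -0.1281  1.5869  0.0991  0.9188 -1.7707]
cr x -0.0926 y -0.0005 z 0.1511 rel-head 0.01
sp x -0.0741 y 0.3828 z 0.1511 rel-head 9.61
bl x 0.1201 y 0.2089 z 0.1511 rel-head 19.81
turn units (tool) [ 0.0302 -0.0071  0.0035]
shift units in current axes [-3.2217 -0.0241  0.0051]  in target axes [-3.2217 -0.0233  0.0068] target [0.5316 0.1727 0.151 ]
```

Lifted 8.8 mm, and the wrist reads about the plate's weight. Sliding off along the peg.

Emit:
servo_tool(plan=[-0.25, 0, 0, 0, 0, 0, 0, -0.4, 0, 0, 0, 0, 0, 0, -0.5, 0, 0, 0, 0, 0, 0, -0.5, 0, 0, 0, 0, 0, 0, -0.5, 0, 0, 0, 0, 0, 0, -0.5, 0, 0, 0, 0, 0, 0, -0.4, 0, 0, 0, 0, 0, 0, -0.25, 0, 0, 0, 0, 0, 0, 0, 0, 0, 0, 0, 0, 0, 0, 0, 0, 0, 0, 0, 0])

```text
t: 6.5
position: [0.5302, 0.172, 0.1511]
tcp_rot: [3.119, 0.356, 0.002]
wrist_force: [-0.2, 0.8, -0.9]
finger_gap: 0.0337
```

```bash
python3 go.py sp -.160 0 .151;python3 look.py side 3 200 170 130 110 6
```

```text
t 6.50 F [-0.1909  0.7813 -0.8506] gap 0.0337 q [-0.2673  0.5506 -0.1329  1.7781  0.0979  0.8188 -1.7911]
cr x -0.1585 y -0.0004 z 0.1511 rel-head 0.03
sp x -0.1392 y 0.3719 z 0.1511 rel-head 9.63
bl x 0.0580 y 0.1867 z 0.1511 rel-head 19.83
turn units (tool) [ 0.0276 -0.0132  2.407 ]
shift units in current axes [-4.1358 18.159   0.0369]  in target axes [-1.0404 18.595   0.0037] target [ 0.5315 -0.2005  0.151 ]
```

View pics/side3z.png

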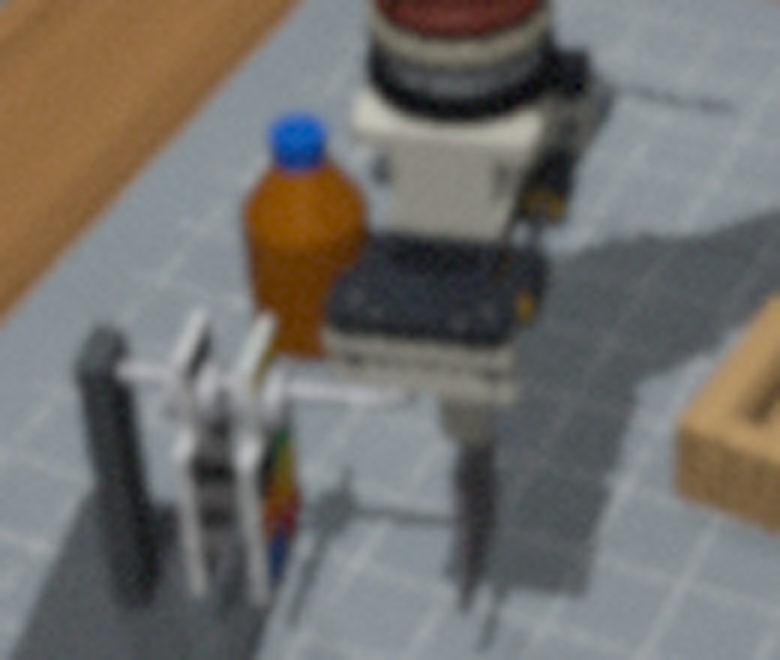

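The grey plate is clear of the peg tip and upright, and the other two are undisturbed. Moving across to the spare peg.

Emit:
servo_tool(plan=[-0.5, 0.2, 0, 0, 0, 0.6, 0, -0.5, 0.4, 0, 0, 0, 0.6, 0, -0.2, 0.7, 0, 0, 0, 0.6, 0, 0, 1, 0, 0, 0, 0.6, 0, 0, 1, 0, 0, 0, 0, 0, 0, 1, 0, 0, 0, 0, 0, 0, 1, 0, 0, 0, 0, 0, 0, 1, 0, 0, 0, 0, 0, 0, 1, 0, 0, 0, 0, 0, 0, 1, 0, 0, 0, 0, 0, 0, 1, 0, 0, 0, 0, 0, 0, 1, 0, 0, 0, 0, 0])

```text
t: 7.55
position: [0.5231, -0.0401, 0.1514]
tcp_rot: [3.138, 0.091, 0.002]
wrist_force: [0.3, 0.3, -1.5]
finger_gap: 0.0337
```

```bash
python3 go.py sp -.160 0 .151
```

```text
t 7.55 F [ 0.3284  0.2988 -1.5264] gap 0.0337 q [ 0.0939  0.5042 -0.0891  1.869   0.0654  0.7697 -1.5439]
cr x -0.2132 y -0.2054 z 0.1514 rel-head -9.68
sp x -0.1589 y 0.1606 z 0.1514 rel-head -0.08
bl x 0.0761 y -0.0248 z 0.1514 rel-head 10.12
turn units (tool) [ 0.0374 -0.0183 -0.02  ]
shift units in current axes [-0.0463  8.0286  0.0398]  in target axes [-0.0574  8.0286  0.0189] target [ 0.5315 -0.2005  0.151 ]
```

Emit:
servo_tool(plan=[0, 1, 0, 0, 0, 0, 0, 0, 1, 0, 0, 0, 0, 0, 0, 1, 0, 0, 0, 0, 0, 0, 1, 0, 0, 0, 0, 0, 0, 1, 0, 0, 0, 0, 0, 0, 1, 0, 0, 0, 0, 0, 0, 0.7, 0, 0, 0, 0, 0, 0, 0.4, 0, 0, 0, 0, 0, 0, 0.2, 0, 0, 0, 0, 0, 0, 0, 0, 0, 0, 0, 0, 0, 0, 0, 0, 0, 0, 0, 0, 0, 0, 0, 0, 0, 0])

```text
t: 8.55
position: [0.5315, -0.182, 0.1516]
tcp_rot: [3.139, 0.097, 0.001]
wrist_force: [-0.3, 0.2, -1.1]
finger_gap: 0.0337
```

```bash
python3 go.py sp -.160 0 .151;python3 look.py side 4 230 130 130 110 6;python3 look.py top 4 320 160 120 100 6
```

```text
t 8.55 F [-0.255   0.1791 -1.1368] gap 0.0337 q [ 0.3504  0.5541 -0.0919  1.7664  0.0668  0.8233 -1.282 ]
cr x -0.2369 y -0.3455 z 0.1516 rel-head -9.44
sp x -0.1589 y 0.0185 z 0.1516 rel-head 0.16
bl x 0.1012 y -0.1646 z 0.1516 rel-head 10.36
turn units (tool) [ 0.012  -0.0076  0.0392]
shift units in current axes [-0.0575  0.9247  0.0301]  in target axes [-0.0549  0.9249  0.0293] target [ 0.5315 -0.2005  0.151 ]
```

View pics/side4z.png

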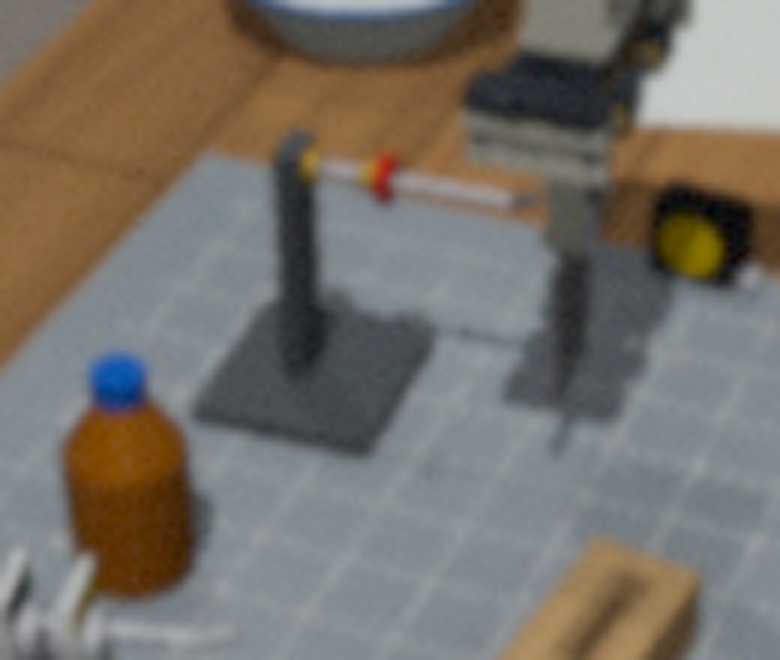

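View pics/top4z.png

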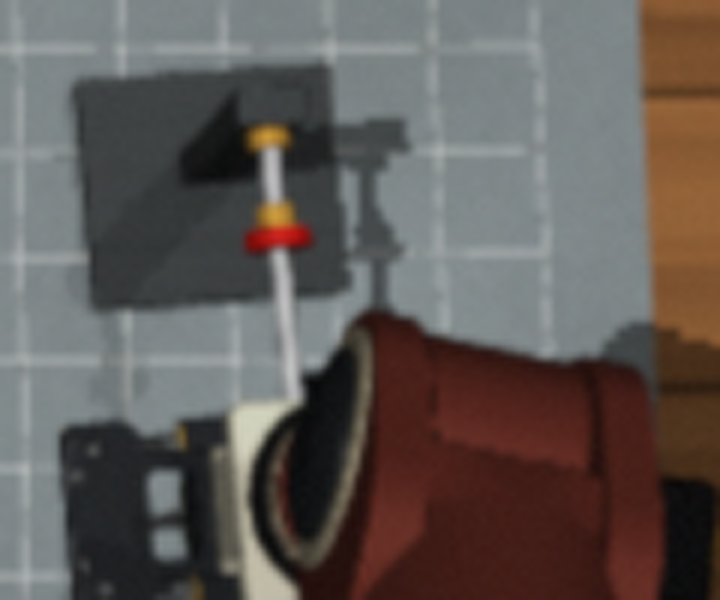

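Peg and stop are clearly visible, with the red disc at top-zoom (279,237), and the plate sits in front of the tip. The last lateral correction comes first, then entry in steps.

Emit:
servo_tool(plan=[0, 0.3, 0, 0, 0, 0, 0, 0, 0.4, 0, 0, 0, 0, 0, 0, 0.24, 0, 0, 0, 0, 0, 0, 0, 0, 0, 0, 0, 0, 0, 0, 0, 0, 0, 0, 0])

```text
t: 9.07
position: [0.5322, -0.2033, 0.1515]
tcp_rot: [3.138, 0.091, 0.001]
wrist_force: [-0.3, -0.3, -2.1]
finger_gap: 0.0332
```

```bash
python3 go.py sp -.08 0 .151; python3 look.py side 5 230 130 130 110 6
python3 - <<'E'
from h import *
from go import *
t=cv2.imread("pics/top0.png");h=cv2.cvtColor(t,cv2.COLOR_BGR2HSV)
m=((h[...,1]>180)&((h[...,0]<6)|(h[...,0]>174))&(h[...,2]>110)).astype(np.uint8);m[:,:350]=0;m[:180]=0;m[215:]=0;m[:,385:]=0
c=cv2.findNonZero(m)[:,0];print(len(c),c.min(0),c.max(0),c.mean(0))
for v in(c[:,1].min()-.5,c[:,1].mean(),c[:,1].max()+.5):
  for z in(.15,.164):
    p=onz("top",(c[:,0].mean(),v),z);print(v,z,(p[:2]-F["sp"][0])@[np.cos(.0593),np.sin(.0593)])
E
```

```text
t 9.07 F [-0.3265 -0.3271 -2.0633] gap 0.0332 q [ 0.3833  0.5648 -0.0898  1.7445  0.0675  0.8342 -1.2505]
cr x -0.2410 y -0.3665 z 0.1515 rel-head -9.66
sp x -0.1595 y -0.0029 z 0.1515 rel-head -0.06
bl x 0.1044 y -0.1858 z 0.1515 rel-head 10.14
turn units (tool) [ 0.0314 -0.0038 -0.016 ]
shift units in current axes [ 3.973  -0.1478  0.0274]  in target axes [ 3.9732 -0.1433  0.0267] target [ 0.6113 -0.1957  0.151 ]
25 [362 198] [370 200] [366. 199.]
197.5 0.15 -0.0402822201641876
197.5 0.164 -0.04216767191809045
199.0 0.15 -0.04405744467376392
199.0 0.164 -0.0458926519146881
200.5 0.15 -0.04782988761610509
200.5 0.164 -0.04961488736396597
```

View pics/side5z.png

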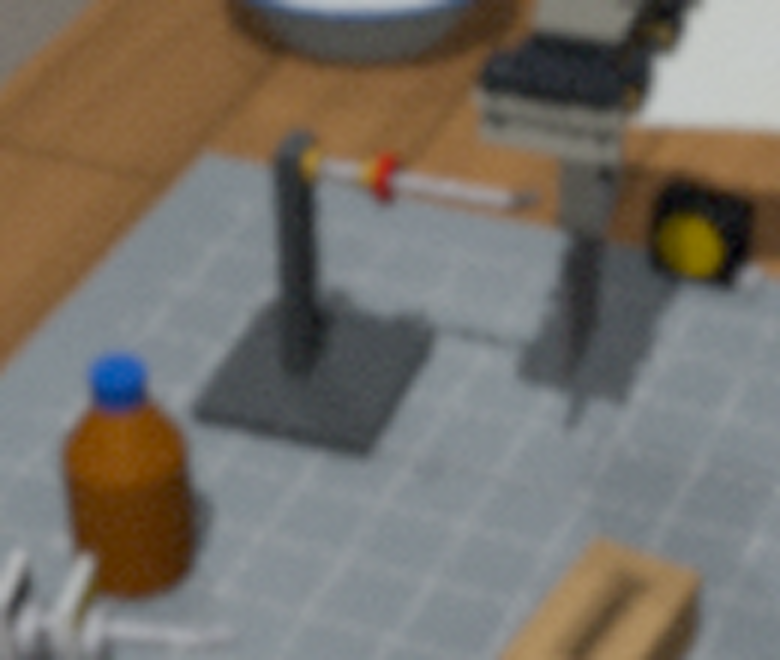

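Emit:
servo_tool(plan=[0, -0.14, 0.02, 0, 0, 0, 0, 0, 0, 0, 0, 0, 0, 0, 0.25, 0, 0, 0, 0, 0, 0, 0.25, 0, 0, 0, 0, 0, 0, 0.25, 0, 0, 0, 0, 0, 0, 0.25, 0, 0, 0, 0, 0, 0, 0.25, 0, 0, 0, 0, 0, 0, 0.25, 0, 0, 0, 0, 0, 0, 0, 0, 0, 0, 0, 0, 0, 0, 0, 0, 0, 0, 0, 0])

```text
t: 9.95
position: [0.5624, -0.1977, 0.1511]
tcp_rot: [3.138, 0.094, 0.0]
wrist_force: [0.4, 0.2, -2.0]
finger_gap: 0.0336
```

```bash
python3 go.py sp -.08 0 .151; python3 look.py side 6 250 130 110 80 7
```

```text
t 9.95 F [ 0.3631  0.2429 -2.0302] gap 0.0336 q [ 0.3555  0.6019 -0.0883  1.669   0.0674  0.8729 -1.2714]
cr x -0.2104 y -0.3679 z 0.1511 rel-head -9.55
sp x -0.1290 y 0.0009 z 0.1511 rel-head 0.05
bl x 0.1337 y -0.1767 z 0.1511 rel-head 10.25
turn units (tool) [ 0.027  -0.0031  0.0114]
shift units in current axes [2.4499 0.0472 0.0041]  in target axes [2.4499 0.0453 0.0035] target [ 0.6113 -0.1957  0.151 ]
```

View pics/side6z.png

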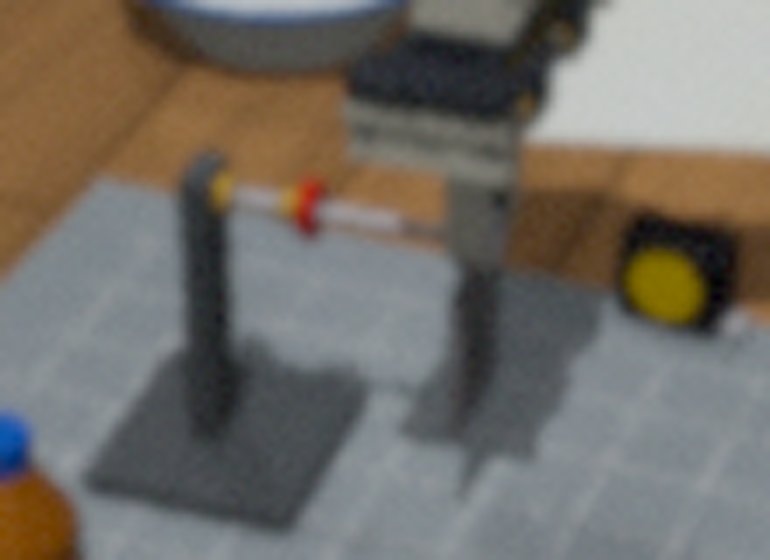

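The bush is over the tip with no contact force. Continuing to about 80 mm.

Emit:
servo_tool(plan=[0.25, 0.02, 0, 0, 0, 0, 0, 0.25, 0.02, 0, 0, 0, 0, 0, 0.25, 0, 0, 0, 0, 0, 0, 0.25, 0, 0, 0, 0, 0, 0, 0.25, 0, 0, 0, 0, 0, 0, 0.25, 0, 0, 0, 0, 0, 0, 0.25, 0, 0, 0, 0, 0, 0, 0.25, 0, 0, 0, 0, 0, 0, 0.25, 0, 0, 0, 0, 0, 0, 0.1, 0, 0, 0, 0, 0, 0, 0, 0, 0, 0, 0, 0, 0])

```text
t: 10.92
position: [0.6097, -0.1956, 0.1511]
tcp_rot: [3.138, 0.094, 0.001]
wrist_force: [0.4, -0.3, -0.4]
finger_gap: 0.0339
```

```bash
python3 go.py sp -.07 0 .1423
```

```text
t 10.92 F [ 0.3876 -0.2704 -0.3689] gap 0.0339 q [ 0.325   0.6648 -0.085   1.5359  0.0666  0.9424 -1.2917]
cr x -0.1637 y -0.3764 z 0.1511 rel-head -9.55
sp x -0.0816 y 0.0002 z 0.1511 rel-head 0.05
bl x 0.1805 y -0.1689 z 0.1511 rel-head 10.25
turn units (tool) [ 0.0264 -0.0115  0.0123]
shift units in current axes [0.58   0.0121 0.4427]  in target axes [0.5804 0.0124 0.4422] target [ 0.6213 -0.1952  0.1423]
```

Emit:
servo_tool(plan=[0, 0, 0.15, 0, 0, 0, 0, 0, 0, 0.15, 0, 0, 0, 0, 0.05, 0, 0.07, 0, 0, 0, 0, 0.1, 0, 0, 0, 0, 0, 0, 0.1, 0, 0, 0, 0, 0, 0, 0.1, 0, 0, 0, 0, 0, 0, 0.1, 0, 0, 0, 0, 0, 0, 0.1, 0, 0, 0, 0, 0, 0, 0.1, 0, 0, 0, 0, 0, 0, 0.05, 0, 0, 0, 0, 0, 0, 0, 0, 0, 0, 0, 0, 0])

```text
t: 11.83
position: [0.6234, -0.1949, 0.1439]
tcp_rot: [3.138, 0.094, 0.001]
wrist_force: [0.1, 0.8, -1.6]
finger_gap: 0.0337
```

```bash
python3 go.py sp -.06 0 .1423
```

```text
t 11.83 F [ 0.1368  0.8236 -1.6429] gap 0.0337 q [ 0.3162  0.6915 -0.0834  1.5028  0.0674  0.9488 -1.2981]
cr x -0.1502 y -0.3788 z 0.1439 rel-head -9.56
sp x -0.0679 y 0.0001 z 0.1439 rel-head 0.04
bl x 0.1940 y -0.1666 z 0.1439 rel-head 10.24
turn units (tool) [ 0.0286 -0.0106  0.01  ]
shift units in current axes [0.3942 0.0058 0.0782]  in target axes [0.3943 0.0056 0.0779] target [ 0.6313 -0.1946  0.1423]
```

Emit:
servo_tool(plan=[0.04, 0, 0, 0, 0, 0, 0, 0.04, 0, 0, 0, 0, 0, 0, 0.02, 0, 0, 0, 0, 0, 0, 0, 0, 0, 0, 0, 0, 0])

```text
t: 12.17
position: [0.6251, -0.1949, 0.1439]
tcp_rot: [3.138, 0.094, 0.001]
wrist_force: [0.1, -0.7, -1.1]
finger_gap: 0.034
```

Emit:
servo_tool(plan=[0.04, 0, 0, 0, 0, 0, 0, 0.04, 0, 0, 0, 0, 0, 0, 0.02, 0, 0, 0, 0, 0, 0, 0, 0, 0, 0, 0, 0, 0])

```text
t: 12.5
position: [0.6272, -0.1948, 0.1438]
tcp_rot: [3.138, 0.094, 0.001]
wrist_force: [-0.5, -0.6, -1.3]
finger_gap: 0.0336
```

Emit:
servo_tool(plan=[0.04, 0, 0, 0, 0, 0, 0, 0.04, 0, 0, 0, 0, 0, 0, 0, 0, 0, 0, 0, 0, 0, 0, 0, 0, 0, 0, 0, 0])

```text
t: 12.83
position: [0.6287, -0.1947, 0.1439]
tcp_rot: [3.138, 0.094, 0.001]
wrist_force: [-0.5, 0.4, -0.9]
finger_gap: 0.0339
```

Emit:
servo_tool(plan=[0.03, 0, 0, 0, 0, 0, 0, 0.03, 0, 0, 0, 0, 0, 0, 0, 0, 0, 0, 0, 0, 0, 0, 0, 0, 0, 0, 0, 0])

```text
t: 13.17
position: [0.6293, -0.1947, 0.1438]
tcp_rot: [3.138, 0.094, -0.001]
wrist_force: [-1.3, -0.2, -0.7]
finger_gap: 0.0335
```

Emit:
servo_tool(plan=[0.03, 0, 0, 0, 0, 0, 0, 0, 0, 0, 0, 0, 0, 0, 0, 0, 0, 0, 0, 0, 0])

```text
t: 13.42
position: [0.6297, -0.1947, 0.1437]
tcp_rot: [3.138, 0.094, -0.002]
wrist_force: [-2.5, 0.9, -1.1]
finger_gap: 0.0339
```

Emit:
servo_tool(plan=[0.03, 0, 0, 0, 0, 0, 0, 0, 0, 0, 0, 0, 0, 0, 0, 0, 0, 0, 0, 0, 0])

```text
t: 13.67
position: [0.6301, -0.1946, 0.1437]
tcp_rot: [3.138, 0.094, -0.003]
wrist_force: [-5.2, 0.4, 0.6]
finger_gap: 0.0341
```

Emit:
servo_tool(plan=[0.03, 0, 0, 0, 0, 0, 0, 0.01, 0, 0, 0, 0, 0, 0, 0, 0, 0, 0, 0, 0, 0, 0, 0, 0, 0, 0, 0, 0])

```text
t: 14.0
position: [0.6303, -0.1946, 0.1437]
tcp_rot: [3.139, 0.093, -0.005]
wrist_force: [-5.7, 0.2, 1.4]
finger_gap: 0.0334
```

Emit:
servo_tool(plan=[0.03, 0, 0, 0, 0, 0, 0, 0, 0, 0, 0, 0, 0, 0, 0, 0, 0, 0, 0, 0, 0, 0, 0, 0, 0, 0, 0, 0])

```text
t: 14.33
position: [0.6304, -0.1947, 0.1436]
tcp_rot: [3.139, 0.093, -0.006]
wrist_force: [-6.0, -1.1, 1.8]
finger_gap: 0.0338
```

Emit:
servo_tool(plan=[0.03, 0, 0, 0, 0, 0, 0, 0.02, 0, 0, 0, 0, 0, 0, 0, 0, 0, 0, 0, 0, 0, 0, 0, 0, 0, 0, 0, 0, 0, 0, 0, 0, 0, 0, 0])

```text
t: 14.75
position: [0.6307, -0.1947, 0.1436]
tcp_rot: [3.139, 0.093, -0.009]
wrist_force: [-8.4, 0.2, 3.5]
finger_gap: 0.034
```

```bash
python3 go.py sp -.06 0 .1423;python3 look.py side 7 250 130 110 80 7
```

```text
t 14.75 F [-8.4107  0.1705  3.5096] gap 0.0340 q [ 0.3105  0.7049 -0.0816  1.4744  0.0677  0.97   -1.3019]
cr x -0.1431 y -0.3802 z 0.1436 rel-head -9.61
sp x -0.0606 y -0.0001 z 0.1436 rel-head -0.01
bl x 0.2012 y -0.1655 z 0.1436 rel-head 10.19
turn units (tool) [ 0.0187  0.0823 -0.0016]
shift units in current axes [ 0.0298 -0.0034  0.0646]  in target axes [ 0.0294 -0.0033  0.0648] target [ 0.6313 -0.1946  0.1423]
```

View pics/side7z.png

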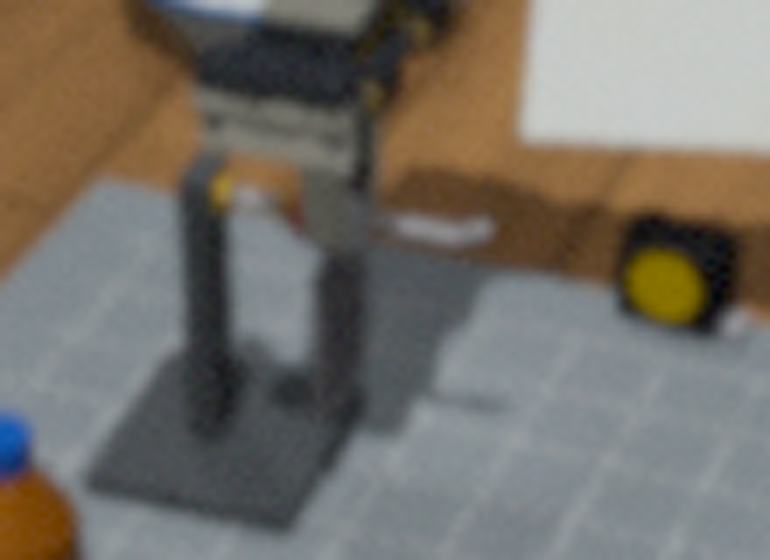

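The push reads 8.4 N and the plate looks home against the stop. I'll hold a moment longer, ease off and open.

Emit:
servo_tool(plan=[0, 0, 0, 0, 0, 0, 0, 0, 0, 0, 0, 0, 0, 0, 0, 0, 0, 0, 0, 0, 0, 0, 0, 0, 0, 0, 0, 0])

```text
t: 15.13
position: [0.6307, -0.1946, 0.1436]
tcp_rot: [3.139, 0.093, -0.009]
wrist_force: [-8.1, 0.1, 3.3]
finger_gap: 0.0341
```

Emit:
servo_tool(plan=[-0.04, 0, 0, 0, 0, 0, 0, -0.05, 0, 0, 0, 0, 0, 0, -0.05, 0, 0, 0, 0, 0, 0, 0, 0, 0, 0, 0, 0, 0])

```text
t: 15.47
position: [0.63, -0.1947, 0.1436]
tcp_rot: [3.138, 0.094, -0.001]
wrist_force: [-4.1, -0.1, 0.1]
finger_gap: 0.0337
```

Emit:
servo_tool(plan=[-0.05, 0, 0, 0, 0, 0, 0, 0, 0, 0, 0, 0, 0, 0, 0, 0, 0, 0, 0, 0, 0.6, 0, 0, 0, 0, 0, 0, 0.7, 0, 0, 0, 0, 0, 0, 0.7, 0, 0, 0, 0, 0, 0, 0.7, 0, 0, 0, 0, 0, 0, 0.7, 0, 0, 0, 0, 0, 0, 0.7])

```text
t: 16.13
position: [0.6302, -0.1946, 0.1441]
tcp_rot: [3.138, 0.094, 0.003]
wrist_force: [-0.0, 0.7, -0.3]
finger_gap: 0.0642
```

```bash
python3 go.py sp -.06 0 .1423;python3 look.py side 8 250 130 110 80 7
```

```text
t 16.13 F [-0.0495  0.6752 -0.2566] gap 0.0642 q [ 0.3123  0.7002 -0.0829  1.483   0.0672  0.959  -1.3006]
cr x -0.1436 y -0.3800 z 0.1441 rel-head -9.57
sp x -0.0611 y 0.0000 z 0.1441 rel-head 0.03
bl x 0.2007 y -0.1655 z 0.1441 rel-head 10.23
turn units (tool) [ 0.0312 -0.0234  0.0079]
shift units in current axes [0.0549 0.0013 0.0913]  in target axes [0.0551 0.0015 0.0912] target [ 0.6313 -0.1946  0.1423]
```

View pics/side8z.png

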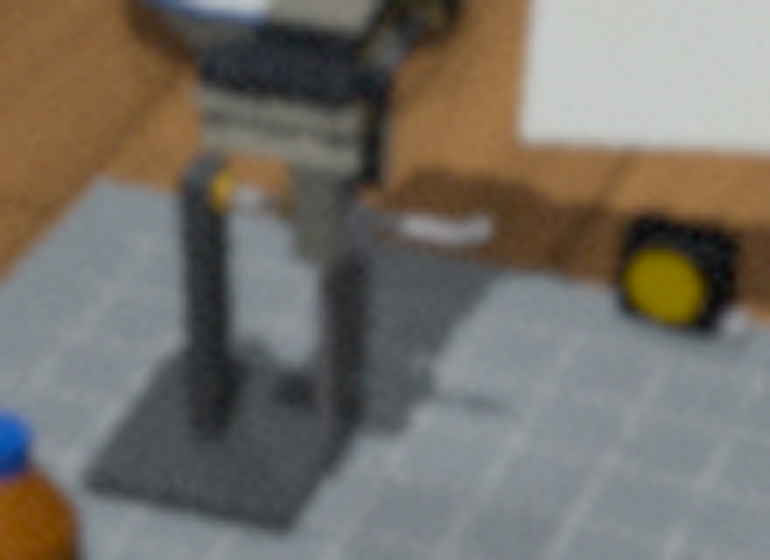

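Released, and the plate hangs. Going up and back to the colour plate.

Emit:
servo_tool(plan=[0, 0, -0.3, 0, 0, 0, 0.7, 0, 0, -0.6, 0, 0, 0, 0.7, 0, 0, -0.8, 0, 0, 0, 0.7, 0, 0, -0.8, 0, 0, 0, 0.7, 0, 0, -0.7, 0, 0, 0, 0.7, 0, 0, -0.4, 0, 0, 0, 0.7])

```text
t: 16.68
position: [0.6309, -0.1948, 0.2193]
tcp_rot: [3.137, 0.094, 0.008]
wrist_force: [-0.0, 0.4, 0.0]
finger_gap: 0.0649
```

```bash
python3 go.py cr -.064 0 .215;python3 look.py side 9 250 130 110 80 7
```

```text
t 16.68 F [-0.0201  0.3576  0.0456] gap 0.0649 q [ 0.3133  0.6296 -0.0858  1.3938  0.0582  1.1146 -1.2926]
cr x -0.1429 y -0.3804 z 0.2193 rel-head -9.58
sp x -0.0604 y -0.0002 z 0.2193 rel-head 0.02
bl x 0.2014 y -0.1656 z 0.2193 rel-head 10.22
turn units (tool) [ 0.0561 -0.0694 -2.3952]
shift units in current axes [  0.7239 -19.4124   0.1488]  in target axes [  3.9457 -19.0204   0.2128] target [0.6222 0.1936 0.215 ]
```

View pics/side9z.png

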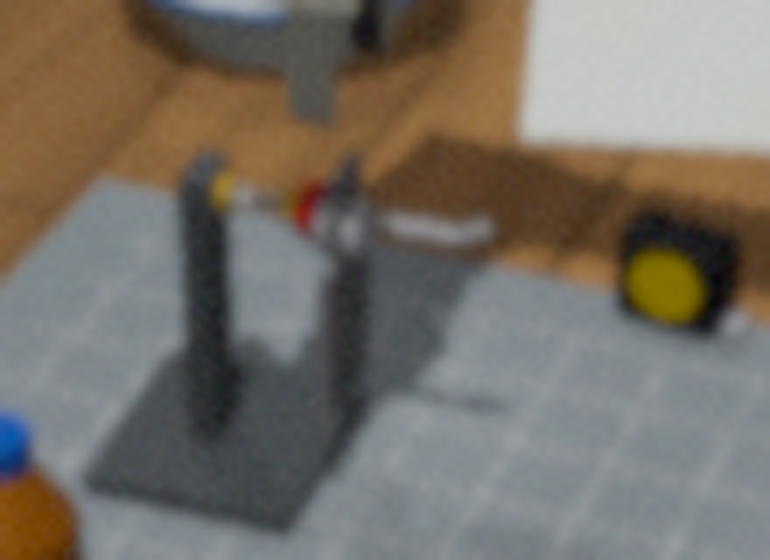

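The grey plate hangs against the red stop at (345,210) in the zoom. Moving over to the colour plate.

Emit:
servo_tool(plan=[0.05, -0.3, 0.02, 0, -0.06, -0.6, 0.7, 0.1, -0.6, 0, 0, 0, -0.6, 0.7, 0.15, -0.9, 0, 0, 0, -0.6, 0.7, 0.2, -1, 0, 0, 0, -0.6, 0.7, 0.2, -1, 0, 0, 0, 0, 0.7, 0.2, -1, 0, 0, 0, 0, 0.7, 0.2, -1, 0, 0, 0, 0, 0.7, 0.2, -1, 0, 0, 0, 0, 0.7, 0.2, -1, 0, 0, 0, 0, 0.7, 0.2, -1, 0, 0, 0, 0, 0.7, 0.2, -1, 0, 0, 0, 0, 0.7, 0.2, -1, 0, 0, 0, 0, 0.7])

```text
t: 17.73
position: [0.6258, 0.0296, 0.2147]
tcp_rot: [3.12, 0.364, -0.007]
wrist_force: [0.8, 1.1, -0.1]
finger_gap: 0.0651
```

```bash
python3 go.py cr -.064 0 .215
```

```text
t 17.73 F [ 0.7951  1.0606 -0.0746] gap 0.0651 q [ 0.0007  0.5863 -0.1407  1.4951  0.0888  1.0711 -1.4984]
cr x -0.0974 y -0.1606 z 0.2147 rel-head 0.30
sp x -0.0522 y 0.2241 z 0.2147 rel-head 9.90
bl x 0.1698 y 0.0566 z 0.2147 rel-head 20.10
turn units (tool) [-0.0034  0.0668  0.0754]
shift units in current axes [ 1.7123 -8.0218 -0.0192]  in target axes [ 1.6701 -8.0307 -0.0132] target [0.6222 0.1936 0.215 ]
```

Emit:
servo_tool(plan=[0.2, -1, 0, 0, 0.06, 0, 0.7, 0.2, -1, 0, 0, 0, 0, 0.7, 0.2, -1, 0, 0, 0, 0, 0.7, 0.2, -1, 0, 0, 0, 0, 0.7, 0.2, -1, 0, 0, 0, 0, 0.7, 0.2, -0.9, 0, 0, 0, 0, 0.7, 0.2, -0.7, 0, 0, 0, 0, 0.7, 0.15, -0.5, 0, 0, 0, 0, 0.7, 0.05, -0.3, 0, 0, 0, 0, 0.7, 0, 0, 0, 0, 0, 0, 0.7, 0, 0, 0, 0, 0, 0, 0.7, 0, 0, 0, 0, 0, 0, 0.7])

```text
t: 18.73
position: [0.6249, 0.1751, 0.2147]
tcp_rot: [3.119, 0.353, 0.0]
wrist_force: [0.5, -0.0, -0.1]
finger_gap: 0.0647
```

```bash
python3 go.py cr -.064 0 .1425
```

```text
t 18.73 F [ 0.52   -0.0178 -0.0992] gap 0.0647 q [-0.2297  0.6201 -0.1385  1.4291  0.0933  1.0991 -1.7307]
cr x -0.0656 y -0.0186 z 0.2147 rel-head -0.09
sp x -0.0445 y 0.3694 z 0.2147 rel-head 9.51
bl x 0.1517 y 0.2010 z 0.2147 rel-head 19.71
turn units (tool) [ 0.0403  0.0018 -0.023 ]
shift units in current axes [ 0.077  -0.9425  3.6071]  in target axes [ 0.078  -0.9322  3.6097] target [0.6222 0.1936 0.1425]
```

Emit:
servo_tool(plan=[0.04, -0.4, 0, 0, 0, 0, 0.7, 0.04, -0.4, 0, 0, 0, 0, 0.7, 0, -0.14, 0, 0, 0, 0, 0.7, 0, 0, 0.5, 0, 0, 0, 0.7, 0, 0, 0.8, 0, 0, 0, 0.7, 0, 0, 0.8, 0, 0, 0, 0.7, 0, 0, 0.7, 0, 0, 0, 0.7, 0, 0, 0.5, 0, 0, 0, 0.7, 0, 0, 0.3, 0, 0, 0, 0.7, 0, 0, 0, 0, 0, 0, 0.7])

```text
t: 19.57
position: [0.621, 0.1949, 0.1408]
tcp_rot: [3.119, 0.356, -0.005]
wrist_force: [-0.0, -0.6, -0.9]
finger_gap: 0.0653
```

```bash
python3 go.py cr -.064 0 .1425; python3 look.py side 10 200 170 130 110 6
```

```text
t 19.57 F [-0.0498 -0.6022 -0.9075] gap 0.0653 q [-0.2624  0.6956 -0.1336  1.5072  0.107   0.9494 -1.7715]
cr x -0.0649 y 0.0016 z 0.1408 rel-head 0.02
sp x -0.0472 y 0.3894 z 0.1408 rel-head 9.62
bl x 0.1455 y 0.2202 z 0.1408 rel-head 19.82
turn units (tool) [0.0273 0.0456 0.0059]
shift units in current axes [ 0.0433  0.0783 -0.083 ]  in target axes [ 0.0436  0.0781 -0.083 ] target [0.6222 0.1936 0.1425]
```

View pics/side10z.png

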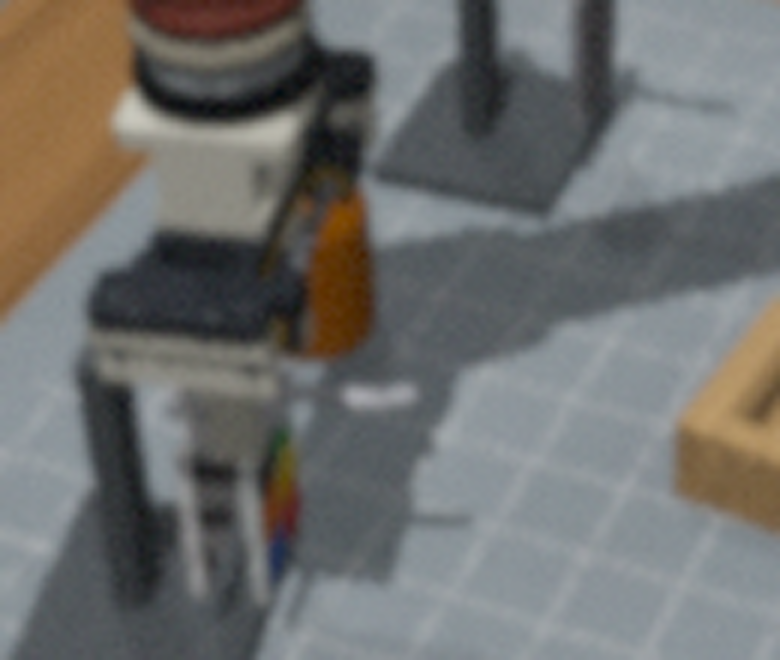

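The fingers straddle the colour plate; its edge is at (268,520) in the zoom. Closing.

Emit:
servo_tool(plan=[0.04, 0.07, -0.05, 0, 0.04, 0, 0.4, 0, 0, 0, 0, 0, 0, 0, 0, 0, 0, 0, 0, 0, 0, 0, 0, 0, 0, 0, 0, 0, 0, 0, 0, 0, 0, 0, 0, 0, 0, 0, 0, 0, 0, 0, 0, 0, 0, 0, 0, 0, 0, 0, 0, 0, 0, 0, 0, 0])

```text
t: 20.28
position: [0.6233, 0.1945, 0.1442]
tcp_rot: [3.121, 0.356, 0.006]
wrist_force: [0.6, -0.6, 2.1]
finger_gap: 0.0339
```

```bash
python3 go.py cr -.157 0 .1505
```

```text
t 20.28 F [ 0.5976 -0.5605  2.1232] gap 0.0339 q [-0.2604  0.6917 -0.134   1.5045  0.107   0.949  -1.7694]
cr x -0.0628 y 0.0007 z 0.1442 rel-head 0.03
sp x -0.0450 y 0.3889 z 0.1442 rel-head 9.63
bl x 0.1477 y 0.2200 z 0.1442 rel-head 19.83
turn units (tool) [ 0.0158 -0.0524  0.0078]
shift units in current axes [-4.7082  0.0305 -0.334 ]  in target axes [-4.7094  0.0328 -0.3168] target [0.5316 0.1727 0.1505]
```

Emit:
servo_tool(plan=[0, 0, -0.15, 0, -0.05, 0, 0, 0, 0, -0.15, 0, 0, 0, 0, 0, 0, -0.13, 0, 0, 0, 0, 0, 0, 0, 0, 0, 0, 0, 0, 0, 0, 0, 0, 0, 0])

```text
t: 20.7
position: [0.6231, 0.1942, 0.1524]
tcp_rot: [3.12, 0.356, -0.0]
wrist_force: [-0.3, 0.9, -1.5]
finger_gap: 0.0339
```

```bash
python3 go.py cr -.157 0 .1527
```

```text
t 20.70 F [-0.2603  0.9385 -1.4908] gap 0.0339 q [-0.2596  0.6847 -0.1349  1.4926  0.1049  0.972  -1.7673]
cr x -0.0630 y 0.0003 z 0.1524 rel-head 0.02
sp x -0.0451 y 0.3885 z 0.1524 rel-head 9.62
bl x 0.1476 y 0.2197 z 0.1524 rel-head 19.82
turn units (tool) [0.0215 0.0066 0.0052]
shift units in current axes [-4.6981  0.0157 -0.0131]  in target axes [-4.6981  0.0174 -0.0153] target [0.5316 0.1727 0.1527]
```

Emit:
servo_tool(plan=[-0.25, 0, -0.02, 0, 0, 0, 0, -0.4, 0, 0, 0, 0, 0, 0, -0.5, 0, 0, 0, 0, 0, 0, -0.6, 0, 0, 0, 0, 0, 0, -0.6, 0, 0, 0, 0, 0, 0, -0.6, 0, 0, 0, 0, 0, 0, -0.6, 0, 0, 0, 0, 0, 0, -0.5, 0, 0, 0, 0, 0, 0, -0.4, 0, 0, 0, 0, 0, 0, -0.3, 0, 0, 0, 0, 0, 0, -0.1, 0, 0, 0, 0, 0, 0, 0, 0, 0, 0, 0, 0, 0])

```text
t: 21.7
position: [0.5283, 0.1723, 0.1529]
tcp_rot: [3.12, 0.356, -0.0]
wrist_force: [0.7, -0.2, -0.5]
finger_gap: 0.0337
```

```bash
python3 go.py sp -.160 0 .1527;python3 look.py side 11 200 170 130 110 6
```

```text
t 21.70 F [ 0.651  -0.2236 -0.4543] gap 0.0337 q [-0.2622  0.5469 -0.1424  1.7796  0.1027  0.8229 -1.7975]
cr x -0.1603 y 0.0004 z 0.1529 rel-head 0.03
sp x -0.1411 y 0.3723 z 0.1529 rel-head 9.63
bl x 0.0561 y 0.1868 z 0.1529 rel-head 19.83
turn units (tool) [0.0217 0.0051 2.4079]
shift units in current axes [-4.0488 18.1956  0.0391]  in target axes [-0.9474 18.6166  0.0103] target [ 0.5315 -0.2005  0.1527]
```

View pics/side11z.png

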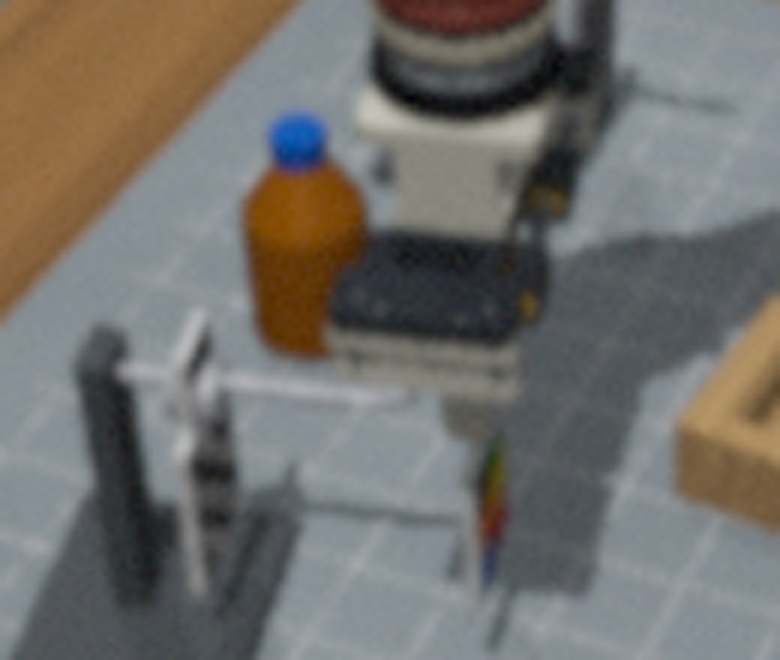

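The colour plate is off its hook and upright, and the chequered plate is unmoved. Moving across as before.

Emit:
servo_tool(plan=[-0.5, 0.2, 0, 0, 0, 0.6, 0, -0.4, 0.4, 0, 0, 0, 0.6, 0, -0.2, 0.7, 0, 0, 0, 0.6, 0, 0, 1, 0, 0, 0, 0.6, 0, 0, 1, 0, 0, 0, 0, 0, 0, 1, 0, 0, 0, 0, 0, 0, 1, 0, 0, 0, 0, 0, 0, 1, 0, 0, 0, 0, 0, 0, 1, 0, 0, 0, 0, 0, 0, 1, 0, 0, 0, 0, 0, 0, 1, 0, 0, 0, 0, 0, 0, 1, 0, 0, 0, 0, 0])

```text
t: 22.75
position: [0.5229, -0.0399, 0.1532]
tcp_rot: [3.138, 0.089, 0.0]
wrist_force: [-0.6, 0.5, -1.6]
finger_gap: 0.0337
```

```bash
python3 go.py sp -.160 0 .1527
```

```text
t 22.75 F [-0.5844  0.5499 -1.6422] gap 0.0337 q [ 0.0987  0.5023 -0.0968  1.8664  0.0699  0.7761 -1.5501]
cr x -0.2133 y -0.2051 z 0.1532 rel-head -9.75
sp x -0.1591 y 0.1609 z 0.1532 rel-head -0.15
bl x 0.0758 y -0.0246 z 0.1532 rel-head 10.05
turn units (tool) [ 0.0344  0.001  -0.0368]
shift units in current axes [-0.0262  8.0427  0.0427]  in target axes [-0.0469  8.0427  0.0233] target [ 0.5315 -0.2005  0.1527]
```

Emit:
servo_tool(plan=[0, 1, 0, 0, 0, 0, 0, 0, 1, 0, 0, 0, 0, 0, 0, 1, 0, 0, 0, 0, 0, 0, 1, 0, 0, 0, 0, 0, 0, 1, 0, 0, 0, 0, 0, 0, 1, 0, 0, 0, 0, 0, 0, 0.9, 0, 0, 0, 0, 0, 0, 0.6, 0, 0, 0, 0, 0, 0, 0.4, 0, 0, 0, 0, 0, 0, 0.2, 0, 0, 0, 0, 0, 0, 0, 0, 0, 0, 0, 0, 0, 0, 0, 0, 0, 0, 0])

```text
t: 23.75
position: [0.5327, -0.1978, 0.1533]
tcp_rot: [3.14, 0.095, -0.001]
wrist_force: [0.5, -0.4, -1.2]
finger_gap: 0.0334
```

Emit:
servo_tool(plan=[0, 0, 0, 0, 0, 0, 0, 0, 0, 0, 0, 0, 0, 0])

```text
t: 23.92
position: [0.5328, -0.1975, 0.1534]
tcp_rot: [3.139, 0.097, -0.0]
wrist_force: [-0.0, 0.6, -1.0]
finger_gap: 0.0339
```

```bash
python3 go.py sp -.135 0 .152
```

```text
t 23.92 F [-0.0135  0.6483 -1.0313] gap 0.0339 q [ 0.3798  0.5613 -0.0989  1.7455  0.0718  0.8383 -1.2611]
cr x -0.2391 y -0.3609 z 0.1534 rel-head -9.46
sp x -0.1585 y 0.0029 z 0.1534 rel-head 0.14
bl x 0.1044 y -0.1799 z 0.1534 rel-head 10.34
turn units (tool) [0.0105 0.0034 0.035 ]
shift units in current axes [1.1724 0.1502 0.0687]  in target axes [1.1727 0.1474 0.0689] target [ 0.5564 -0.199   0.152 ]
```

Emit:
servo_tool(plan=[0, 0.14, 0.03, 0, 0, 0, 0, 0, 0, 0, 0, 0, 0, 0, 0.25, 0, 0, 0, 0, 0, 0, 0.25, 0, 0, 0, 0, 0, 0, 0.25, 0, 0, 0, 0, 0, 0, 0.25, 0, 0, 0, 0, 0, 0, 0.25, 0, 0, 0, 0, 0, 0, 0.2, 0, 0, 0, 0, 0, 0, 0, 0, 0, 0, 0, 0, 0, 0, 0, 0, 0, 0, 0, 0])

```text
t: 24.75
position: [0.5619, -0.1998, 0.1526]
tcp_rot: [3.139, 0.094, -0.001]
wrist_force: [0.0, 0.1, -0.9]
finger_gap: 0.0336
```

```bash
python3 go.py sp -.095 0 .152; python3 look.py side 12 250 130 110 80 7
```

```text
t 24.75 F [ 0.0078  0.0866 -0.8943] gap 0.0336 q [ 0.3636  0.6011 -0.0956  1.6657  0.0721  0.8784 -1.2721]
cr x -0.2113 y -0.3697 z 0.1526 rel-head -9.56
sp x -0.1296 y -0.0011 z 0.1526 rel-head 0.04
bl x 0.1335 y -0.1787 z 0.1526 rel-head 10.24
turn units (tool) [0.0195 0.0093 0.0113]
shift units in current axes [ 1.7309 -0.0532  0.0275]  in target axes [ 1.7308 -0.0546  0.0287] target [ 0.5964 -0.1966  0.152 ]
```

View pics/side12z.png

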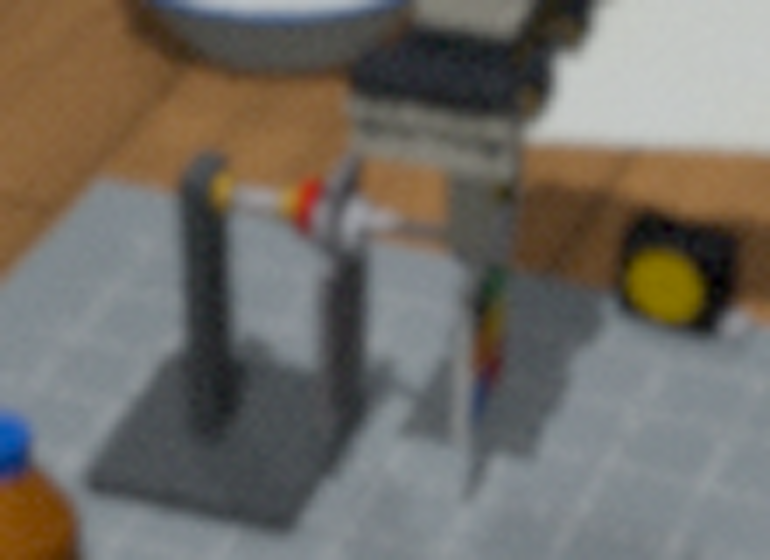

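Emit:
servo_tool(plan=[0.25, -0.05, 0, 0, 0, 0, 0, 0.25, 0, 0, 0, 0, 0, 0, 0.25, 0, 0, 0, 0, 0, 0, 0.25, 0, 0, 0, 0, 0, 0, 0.25, 0, 0, 0, 0, 0, 0, 0.2, 0, 0, 0, 0, 0, 0, 0, 0, 0.15, 0, 0, 0, 0, 0, 0, 0.15, 0, 0, 0, 0, 0, 0, 0.04, 0, 0, 0, 0, 0, 0, 0, 0, 0, 0, 0, 0, 0, 0, 0, 0, 0, 0])

```text
t: 25.72
position: [0.5903, -0.1973, 0.1458]
tcp_rot: [3.139, 0.093, -0.001]
wrist_force: [-0.6, -0.6, -1.3]
finger_gap: 0.0338
```

```bash
python3 go.py sp -.085 0 .1455
```

```text
t 25.72 F [-0.6286 -0.6338 -1.2912] gap 0.0338 q [ 0.342   0.6458 -0.0927  1.5949  0.073   0.9047 -1.2885]
cr x -0.1831 y -0.3737 z 0.1458 rel-head -9.59
sp x -0.1011 y -0.0003 z 0.1458 rel-head 0.01
bl x 0.1614 y -0.1729 z 0.1458 rel-head 10.21
turn units (tool) [0.0199 0.0129 0.0025]
shift units in current axes [ 0.8051 -0.0146  0.012 ]  in target axes [ 0.8051 -0.0147  0.0128] target [ 0.6063 -0.196   0.1455]
```

Emit:
servo_tool(plan=[0.1, 0, 0, 0, 0, 0, 0, 0.1, 0, 0, 0, 0, 0, 0, 0.1, 0, 0, 0, 0, 0, 0, 0.1, 0, 0, 0, 0, 0, 0, 0.1, 0, 0, 0, 0, 0, 0, 0.05, 0, 0, 0, 0, 0, 0, 0, 0, 0, 0, 0, 0, 0])

```text
t: 26.3
position: [0.602, -0.1964, 0.1459]
tcp_rot: [3.139, 0.094, -0.0]
wrist_force: [-0.2, -0.7, -0.7]
finger_gap: 0.0337
```

Emit:
servo_tool(plan=[0.05, 0, 0, 0, 0, 0, 0, 0.05, 0, 0, 0, 0, 0, 0, 0, 0, 0, 0, 0, 0, 0, 0, 0, 0, 0, 0, 0, 0])

```text
t: 26.63
position: [0.6036, -0.1964, 0.1459]
tcp_rot: [3.139, 0.094, -0.001]
wrist_force: [-0.1, 0.2, -1.5]
finger_gap: 0.0338
```

Emit:
servo_tool(plan=[0.04, 0, 0, 0, 0, 0, 0, 0.04, 0, 0, 0, 0, 0, 0, 0, 0, 0, 0, 0, 0, 0, 0, 0, 0, 0, 0, 0, 0])

```text
t: 26.97
position: [0.6052, -0.1963, 0.1459]
tcp_rot: [3.139, 0.094, -0.0]
wrist_force: [0.5, 0.0, -1.0]
finger_gap: 0.0339
```

Emit:
servo_tool(plan=[0.04, 0, 0, 0, 0, 0, 0, 0.03, 0, 0, 0, 0, 0, 0, 0, 0, 0, 0, 0, 0, 0, 0, 0, 0, 0, 0, 0, 0])

```text
t: 27.3
position: [0.6067, -0.1962, 0.1459]
tcp_rot: [3.139, 0.094, -0.0]
wrist_force: [-0.5, -0.3, -2.0]
finger_gap: 0.0337
```

Emit:
servo_tool(plan=[0.04, 0, 0, 0, 0, 0, 0, 0, 0, 0, 0, 0, 0, 0, 0, 0, 0, 0, 0, 0, 0])

```text
t: 27.55
position: [0.6074, -0.1962, 0.1459]
tcp_rot: [3.139, 0.094, -0.0]
wrist_force: [0.7, -0.0, -1.0]
finger_gap: 0.0337
```

Emit:
servo_tool(plan=[0.04, 0, 0, 0, 0, 0, 0, 0, 0, 0, 0, 0, 0, 0, 0, 0, 0, 0, 0, 0, 0])

```text
t: 27.8
position: [0.6082, -0.1961, 0.1459]
tcp_rot: [3.139, 0.094, -0.0]
wrist_force: [0.6, -0.3, -1.2]
finger_gap: 0.0337
```

Emit:
servo_tool(plan=[0.04, 0, 0, 0, 0, 0, 0, 0, 0, 0, 0, 0, 0, 0, 0, 0, 0, 0, 0, 0, 0])

```text
t: 28.05
position: [0.6087, -0.1961, 0.1459]
tcp_rot: [3.139, 0.094, -0.001]
wrist_force: [-0.5, 0.2, -0.9]
finger_gap: 0.0335
```

Emit:
servo_tool(plan=[0.03, 0, 0, 0, 0, 0, 0, 0, 0, 0, 0, 0, 0, 0, 0, 0, 0, 0, 0, 0, 0])

```text
t: 28.3
position: [0.6094, -0.1961, 0.1459]
tcp_rot: [3.139, 0.094, -0.001]
wrist_force: [-1.3, -0.3, -0.8]
finger_gap: 0.0336
```

Emit:
servo_tool(plan=[0.03, 0, 0, 0, 0, 0, 0, 0, 0, 0, 0, 0, 0, 0, 0, 0, 0, 0, 0, 0, 0])

```text
t: 28.55
position: [0.6097, -0.1962, 0.1458]
tcp_rot: [3.139, 0.094, -0.002]
wrist_force: [-1.9, -0.5, -0.6]
finger_gap: 0.0336
```

Emit:
servo_tool(plan=[0.03, 0, 0, 0, 0, 0, 0, 0, 0, 0, 0, 0, 0, 0, 0, 0, 0, 0, 0, 0, 0])

```text
t: 28.8
position: [0.6099, -0.1961, 0.1458]
tcp_rot: [3.139, 0.094, -0.003]
wrist_force: [-3.6, 0.1, 1.0]
finger_gap: 0.0338
```

Emit:
servo_tool(plan=[0.03, 0, 0, 0, 0, 0, 0, 0, 0, 0, 0, 0, 0, 0, 0, 0, 0, 0, 0, 0, 0])

```text
t: 29.05
position: [0.6102, -0.1961, 0.1458]
tcp_rot: [3.139, 0.093, -0.005]
wrist_force: [-5.0, -1.1, 1.5]
finger_gap: 0.0336
```

Emit:
servo_tool(plan=[0.03, 0, 0, 0, 0, 0, 0, 0, 0, 0, 0, 0, 0, 0, 0, 0, 0, 0, 0, 0, 0])

```text
t: 29.3
position: [0.6103, -0.1961, 0.1457]
tcp_rot: [3.139, 0.093, -0.007]
wrist_force: [-5.9, -0.2, 2.8]
finger_gap: 0.034
```

Emit:
servo_tool(plan=[0.03, 0, 0, 0, 0, 0, 0, 0.02, 0, 0, 0, 0, 0, 0, 0, 0, 0, 0, 0, 0, 0, 0, 0, 0, 0, 0, 0, 0])

```text
t: 29.63
position: [0.6105, -0.1961, 0.1457]
tcp_rot: [3.139, 0.093, -0.009]
wrist_force: [-7.6, 0.7, 3.1]
finger_gap: 0.0343
```

Emit:
servo_tool(plan=[0.01, 0, 0, 0, 0, 0, 0, 0, 0, 0, 0, 0, 0, 0, 0, 0, 0, 0, 0, 0, 0, 0, 0, 0, 0, 0, 0, 0, 0, 0, 0, 0, 0, 0, 0, 0, 0, 0, 0, 0, 0, 0])

```text
t: 30.13
position: [0.6105, -0.1961, 0.1457]
tcp_rot: [3.139, 0.093, -0.01]
wrist_force: [-8.0, -0.3, 3.4]
finger_gap: 0.0336
```

```bash
python3 go.py sp -.085 0 .1455; python3 look.py side 13 250 130 110 80 7
```

```text
t 30.13 F [-7.9616 -0.3125  3.4405] gap 0.0336 q [ 0.3275  0.6754 -0.0902  1.5316  0.0731  0.9436 -1.2979]
cr x -0.1631 y -0.3771 z 0.1457 rel-head -9.61
sp x -0.0809 y -0.0003 z 0.1457 rel-head -0.01
bl x 0.1813 y -0.1693 z 0.1457 rel-head 10.19
turn units (tool) [ 0.0128  0.0914 -0.0016]
shift units in current axes [-0.2064 -0.0158  0.011 ]  in target axes [-0.2065 -0.0158  0.0097] target [ 0.6063 -0.196   0.1455]
```

View pics/side13z.png

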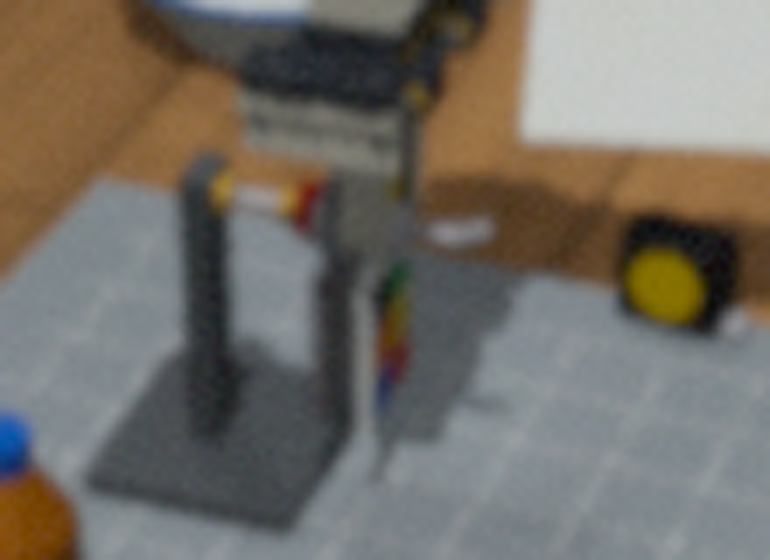

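Both plates are together against the red stop, and 8 N was held for 0.5 s. Easing off and releasing.

Emit:
servo_tool(plan=[-0.05, 0, 0, 0, 0, 0, 0, -0.05, 0, 0, 0, 0, 0, 0, -0.05, 0, 0, 0, 0, 0, 0, -0.04, 0, 0, 0, 0, 0, 0, 0, 0, 0, 0, 0, 0, 0, 0, 0, 0, 0, 0, 0, 0])

```text
t: 30.68
position: [0.6099, -0.1961, 0.1458]
tcp_rot: [3.139, 0.094, 0.001]
wrist_force: [-2.5, -1.0, -1.4]
finger_gap: 0.0339
```

Emit:
servo_tool(plan=[0, 0, 0, 0, 0, 0, 0.5, 0, 0, 0, 0, 0, 0, 0.6, 0, 0, 0, 0, 0, 0, 0.65, 0, 0, 0, 0, 0, 0, 0.65, 0, 0, 0, 0, 0, 0, 0.65, 0, 0, 0, 0, 0, 0, 0.65, 0, 0, -0.2, 0, 0, 0, 0.65, 0, 0, -0.5, 0, 0, 0, 0.65, 0, 0, -0.8, 0, 0, 0, 0.65, 0, 0, -0.8, 0, 0, 0, 0.65, 0, 0, -0.8, 0, 0, 0, 0.65, 0, 0, -0.4, 0, 0, 0, 0.65])

```text
t: 31.68
position: [0.6108, -0.1963, 0.2192]
tcp_rot: [3.137, 0.094, 0.007]
wrist_force: [1.2, -0.1, 0.6]
finger_gap: 0.0602
```

```bash
python3 go.py cr -.035 0 .215; python3 look.py side 14 250 130 110 80 7
```

```text
t 31.68 F [ 1.2184 -0.1349  0.5847] gap 0.0602 q [ 0.3313  0.5996 -0.0954  1.4529  0.0625  1.0868 -1.2874]
cr x -0.1629 y -0.3773 z 0.2192 rel-head -9.58
sp x -0.0806 y -0.0005 z 0.2192 rel-head 0.02
bl x 0.1816 y -0.1695 z 0.2192 rel-head 10.22
turn units (tool) [ 0.0498 -0.0597 -2.3943]
shift units in current axes [  3.1648 -19.6682   0.1643]  in target axes [  6.3937 -18.8668   0.2114] target [0.6505 0.2001 0.215 ]
```

View pics/side14z.png

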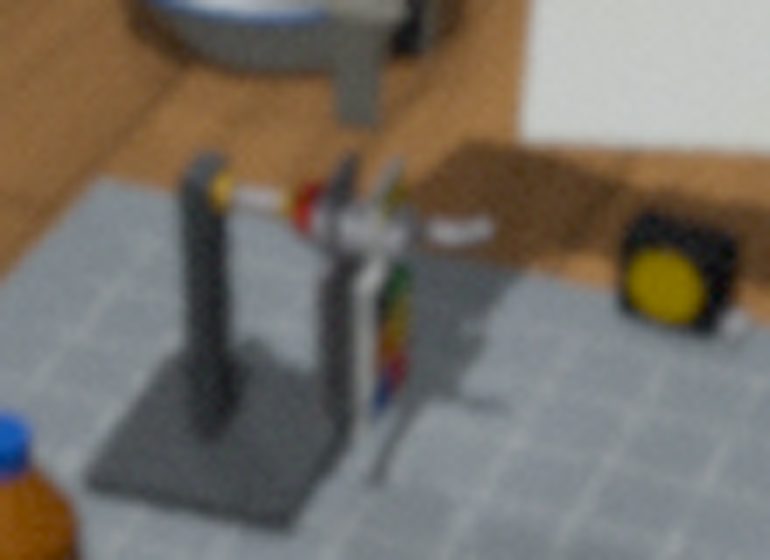

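Both hang neatly together. Now to the chequered plate.

Emit:
servo_tool(plan=[0.1, -0.3, 0.02, 0, -0.03, -0.6, 0.65, 0.2, -0.6, 0, 0, 0, -0.6, 0.65, 0.3, -0.9, 0, 0, 0, -0.6, 0.65, 0.35, -1, 0, 0, 0, -0.6, 0.65, 0.35, -1, 0, 0, 0, 0, 0.65, 0.35, -1, 0, 0, 0, 0, 0.65, 0.35, -1, 0, 0, 0, 0, 0.65, 0.35, -1, 0, 0, 0, 0, 0.65, 0.35, -1, 0, 0, 0, 0, 0.65, 0.35, -1, 0, 0, 0, 0, 0.65, 0.35, -1, 0, 0, 0, 0, 0.65, 0.35, -1, 0, 0, 0, 0, 0.65])

```text
t: 32.73
position: [0.6383, 0.0344, 0.2145]
tcp_rot: [-3.12, -0.362, 0.006]
wrist_force: [-0.5, 0.4, 0.8]
finger_gap: 0.0603
```

```bash
python3 go.py cr -.035 0 .215
```

```text
t 32.73 F [-0.5176  0.3735  0.8363] gap 0.0603 q [-0.0026  0.6066 -0.148   1.4568  0.0948  1.0887 -1.5084]
cr x -0.0842 y -0.1587 z 0.2145 rel-head 0.25
sp x -0.0395 y 0.2281 z 0.2145 rel-head 9.85
bl x 0.1816 y 0.0628 z 0.2145 rel-head 20.05
turn units (tool) [-0.0077  0.051   0.0623]
shift units in current axes [ 2.4952 -7.9267 -0.0282]  in target axes [ 2.4608 -7.9375 -0.0237] target [0.6505 0.2001 0.215 ]
```

Emit:
servo_tool(plan=[0.35, -1, 0, 0, 0.05, 0, 0.65, 0.35, -1, 0, 0, 0, 0, 0.65, 0.35, -1, 0, 0, 0, 0, 0.65, 0.35, -1, 0, 0, 0, 0, 0.65, 0.3, -1, 0, 0, 0, 0, 0.65, 0.3, -1, 0, 0, 0, 0, 0.65, 0.25, -0.9, 0, 0, 0, 0, 0.65, 0.1, -0.6, 0, 0, 0, 0, 0.65, 0.08, -0.4, 0, 0, 0, 0, 0.65, 0, -0.25, 0, 0, 0, 0, 0.65, 0, 0, 0, 0, 0, 0, 0.65, 0, 0, 0, 0, 0, 0, 0.65])

```text
t: 33.73
position: [0.6495, 0.1994, 0.2149]
tcp_rot: [3.119, 0.355, 0.001]
wrist_force: [-0.1, -0.2, 0.5]
finger_gap: 0.0603
```

Emit:
servo_tool(plan=[0, 0, 0, 0, 0, 0, 0.65])

```text
t: 33.82
position: [0.6498, 0.1986, 0.215]
tcp_rot: [3.119, 0.353, 0.002]
wrist_force: [0.1, -1.2, -0.8]
finger_gap: 0.0606
```

```bash
python3 go.py cr -.035 0 .143
```

```text
t 33.82 F [ 0.1247 -1.2168 -0.758 ] gap 0.0606 q [-0.2545  0.6704 -0.1418  1.3288  0.0992  1.1487 -1.7522]
cr x -0.0360 y -0.0014 z 0.2150 rel-head -0.10
sp x -0.0182 y 0.3913 z 0.2150 rel-head 9.50
bl x 0.1737 y 0.2272 z 0.2150 rel-head 19.70
turn units (tool) [ 0.0354 -0.0118 -0.0239]
shift units in current axes [ 0.0465 -0.078   3.5984]  in target axes [ 0.0495 -0.069   3.5985] target [0.6505 0.2001 0.143 ]
```

Emit:
servo_tool(plan=[0.04, -0.06, 0.4, 0, 0, 0, 0.65, 0, 0, 0.7, 0, 0, 0, 0.65, 0, 0, 0.8, 0, 0, 0, 0.65, 0, 0, 0.7, 0, 0, 0, 0.65, 0, 0, 0.5, 0, 0, 0, 0.65, 0, 0, 0.35, 0, 0, 0, 0.65, 0, 0, 0.1, 0, 0, 0, 0.65, 0, 0, 0, 0, 0, 0, 0.65, 0, 0, 0, 0, 0, 0, 0.65])

```text
t: 34.57
position: [0.6506, 0.2018, 0.1446]
tcp_rot: [3.121, 0.356, 0.004]
wrist_force: [0.0, 0.4, 0.7]
finger_gap: 0.0606
```

```bash
python3 go.py cr -.035 0 .143; python3 look.py side 15 200 170 130 110 6
```

```text
t 34.57 F [0.0191 0.3503 0.725 ] gap 0.0606 q [-0.2589  0.7349 -0.138   1.41    0.1111  1.0022 -1.765 ]
cr x -0.0345 y 0.0016 z 0.1446 rel-head 0.01
sp x -0.0172 y 0.3945 z 0.1446 rel-head 9.61
bl x 0.1740 y 0.2305 z 0.1446 rel-head 19.81
turn units (tool) [ 0.0134 -0.0319  0.0036]
shift units in current axes [-0.024   0.0781  0.0777]  in target axes [-0.0238  0.0781  0.0777] target [0.6505 0.2001 0.143 ]
```

View pics/side15z.png

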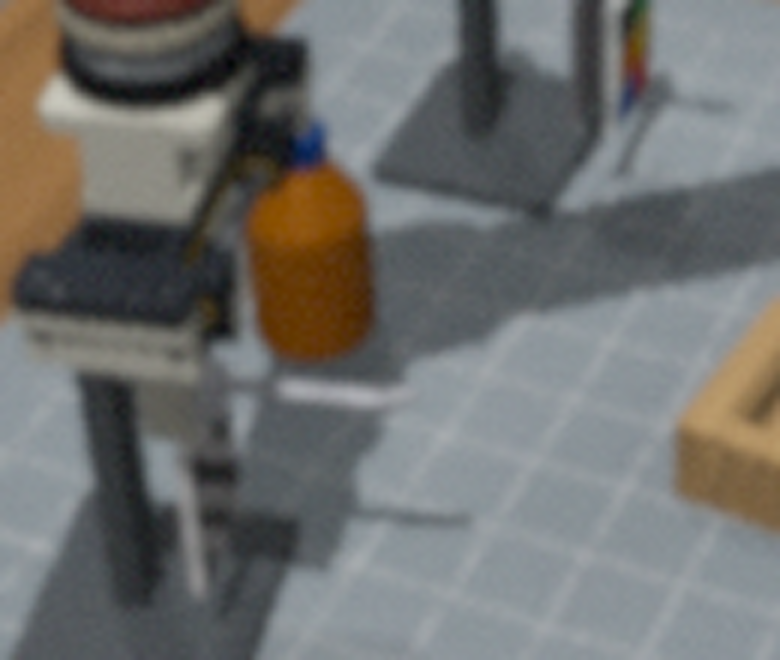

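Run:
```python
from h import *
from go import pt
for nm,x,y,z in(("finger tip near",-.0345,.0016+.039,.1446),("tip+x",-.027,.0016+.039,.1446),("tip-x",-.042,.0016+.039,.1446),("cheq lower near corner",-.035,.032,.046),("col finger",-.0649,.0016+.041,.1408),("col lower",-.064,.032,.046)):
    u=proj("side",np.array([*pt("cr",x,y),z]))[0];print(nm,u,(u+.5-[200,170])*6)
```

```text
finger tip near [227.4157 244.3665] [167.494  449.1987]
tip+x [224.6104 244.0158] [150.6622 447.0947]
tip-x [230.2275 244.7179] [184.3649 451.3077]
cheq lower near corner [232.4834 268.6404] [197.9005 594.8422]
col finger [238.7686 247.4155] [235.6114 467.4932]
col lower [242.7448 270.0231] [259.469  603.1386]
```

The finger (167 predicted, about 170 seen) and the plate (198 predicted, 197 seen) both agree. Closing.

Emit:
servo_tool(plan=[0, 0.07, 0.03, 0, 0, 0, 0.4, 0, 0, 0, 0, 0, 0, 0, 0, 0, 0, 0, 0, 0, 0, 0, 0, 0, 0, 0, 0, 0, 0, 0, 0, 0, 0, 0, 0, 0, 0, 0, 0, 0, 0, 0, 0, 0, 0, 0, 0, 0, 0])

```text
t: 35.2
position: [0.6504, 0.2006, 0.1436]
tcp_rot: [3.121, 0.357, 0.002]
wrist_force: [-0.5, 0.3, 1.5]
finger_gap: 0.0337
```

```bash
python3 go.py cr -.160 0 .152
```

```text
t 35.20 F [-0.5162  0.3106  1.5132] gap 0.0337 q [-0.257   0.7356 -0.1383  1.4116  0.1111  1.0007 -1.7632]
cr x -0.0349 y 0.0005 z 0.1436 rel-head 0.04
sp x -0.0175 y 0.3934 z 0.1436 rel-head 9.64
bl x 0.1740 y 0.2294 z 0.1436 rel-head 19.84
turn units (tool) [ 0.0099 -0.0182  0.0092]
shift units in current axes [-6.2528  0.0215 -0.4303]  in target axes [-6.2533  0.0252 -0.4224] target [0.5287 0.172  0.152 ]
```

Emit:
servo_tool(plan=[0, 0, -0.15, 0, 0, 0, 0, 0, 0, -0.15, 0, 0, 0, 0, 0, 0, -0.13, 0, 0, 0, 0, 0, 0, 0, 0, 0, 0, 0, 0, 0, 0, 0, 0, 0, 0])

```text
t: 35.62
position: [0.6504, 0.2002, 0.1521]
tcp_rot: [3.12, 0.356, 0.002]
wrist_force: [-0.5, 0.2, -0.8]
finger_gap: 0.0333
```

```bash
python3 go.py cr -.160 0 .1521
```

```text
t 35.62 F [-0.5299  0.1509 -0.8203] gap 0.0333 q [-0.2566  0.7271 -0.1387  1.4029  0.1098  1.0181 -1.7618]
cr x -0.0350 y 0.0001 z 0.1521 rel-head 0.02
sp x -0.0175 y 0.3929 z 0.1521 rel-head 9.62
bl x 0.1741 y 0.2289 z 0.1521 rel-head 19.82
turn units (tool) [ 0.017  -0.0156  0.0047]
shift units in current axes [-6.2484  0.0028 -0.0082]  in target axes [-6.2484  0.0049 -0.0014] target [0.5287 0.172  0.1521]
```

Emit:
servo_tool(plan=[-0.3, 0, 0, 0, 0, 0, 0, -0.5, 0, 0, 0, 0, 0, 0, -0.6, 0, 0, 0, 0, 0, 0, -0.7, 0, 0, 0, 0, 0, 0, -0.7, 0, 0, 0, 0, 0, 0, -0.7, 0, 0, 0, 0, 0, 0, -0.7, 0, 0, 0, 0, 0, 0, -0.7, 0, 0, 0, 0, 0, 0, -0.6, 0, 0, 0, 0, 0, 0, -0.5, 0, 0, 0, 0, 0, 0, -0.3, 0, 0, 0, 0, 0, 0, -0.1, 0, 0, 0, 0, 0, 0])

```text
t: 36.62
position: [0.5244, 0.1712, 0.1519]
tcp_rot: [3.12, 0.357, 0.0]
wrist_force: [0.8, 0.5, -1.4]
finger_gap: 0.0335
```

```bash
python3 go.py bl 0 0 .155; python3 look.py side 16 200 170 140 110 5
```

```text
t 36.62 F [ 0.7532  0.5247 -1.4344] gap 0.0335 q [-0.2581  0.5428 -0.1488  1.7922  0.1072  0.8146 -1.8025]
cr x -0.1644 y 0.0001 z 0.1519 rel-head 0.05
sp x -0.1450 y 0.3714 z 0.1519 rel-head 9.65
bl x 0.0523 y 0.1852 z 0.1519 rel-head 19.85
turn units (tool) [ 0.0187 -0.0023  4.9615]
shift units in current axes [-5.6048  7.82   -0.1438]  in target axes [-2.6171  9.2582 -0.1544] target [ 0.4505 -0.0065  0.155 ]
```

View pics/side16z.png

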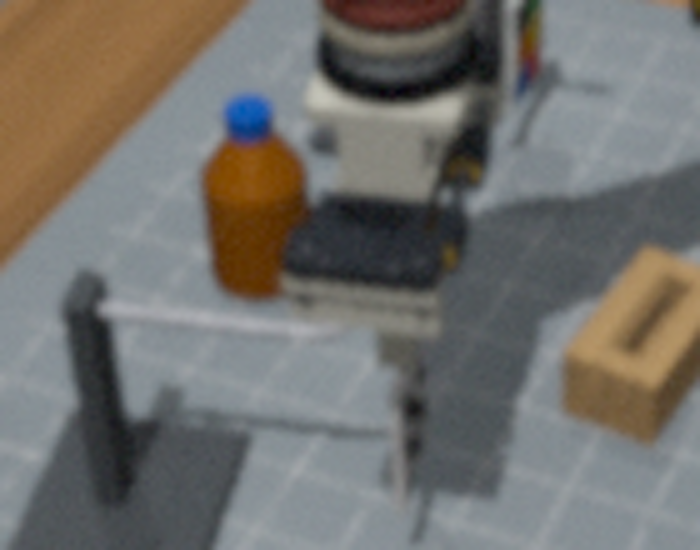

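The chequered plate is off and upright. Raising it, turning to the block's heading and moving over.

Emit:
servo_tool(plan=[-0.3, 0.2, -0.15, 0, 0, 0.83, 0, -0.3, 0.4, -0.15, 0, 0, 0.83, 0, -0.3, 0.6, -0.15, 0, 0, 0.83, 0, -0.2, 0.8, -0.15, 0, 0, 0.83, 0, -0.2, 0.9, -0.1, 0, 0, 0.83, 0, -0.2, 0.9, 0, 0, 0, 0.81, 0, -0.2, 0.9, 0, 0, 0, 0, 0, -0.2, 0.8, 0, 0, 0, 0, 0, -0.1, 0.7, 0, 0, 0, 0, 0, 0, 0.5, 0, 0, 0, 0, 0, 0, 0.3, 0, 0, 0, 0, 0, 0, 0, 0, 0, 0, 0, 0])

```text
t: 37.67
position: [0.4817, 0.0283, 0.1659]
tcp_rot: [3.134, -0.193, 0.002]
wrist_force: [-0.5, -0.1, -1.0]
finger_gap: 0.0339
```

Emit:
servo_tool(plan=[0, 0, 0, 0, 0, 0, 0, 0, 0, 0, 0, 0, 0, 0])

```text
t: 37.83
position: [0.482, 0.0314, 0.1659]
tcp_rot: [-3.136, 0.185, -0.002]
wrist_force: [-0.7, 0.7, -1.6]
finger_gap: 0.0337
```

```bash
python3 go.py bl 0 0 .165
python3 - <<'E'
from h import *
np.set_printoptions(precision=4,suppress=True)
t=cv2.imread("pics/top0.png").astype(np.uint8);g=cv2.cvtColor(t,cv2.COLOR_BGR2HSV)[...,2]
print(g[264:290:1,270:313:3])
E
```

```text
t 37.83 F [-0.6945  0.6622 -1.5628] gap 0.0337 q [-0.0715  0.4276 -0.0546  1.9617  0.0336  0.7516 -1.8344]
cr x -0.2371 y -0.1265 z 0.1659 rel-head -19.75
sp x -0.1956 y 0.2344 z 0.1659 rel-head -10.15
bl x 0.0268 y 0.0414 z 0.1659 rel-head 0.05
turn units (tool) [-0.0015 -0.0221  0.0115]
shift units in current axes [-1.342   2.068   0.0426]  in target axes [-1.3402  2.0691  0.0449] target [ 0.4505 -0.0065  0.165 ]
[[132 120  73  65  62  66  74  64  95  98  96 116 125 117 120]
 [130 144 121 111  94  72  68  62  66  65  67  96 105  97 117]
 [126 159 160 155 140 121 112  94  77  67  62  66  74  67  98]
 [123 159 161 160 159 159 155 138 127 117  95  78  75  61  66]
 [120 166 164 161 158 160 160 158 156 154 137 123 117  95  77]
 [119 173 172 170 165 162 161 158 158 158 156 154 152 136 116]
 [120 168 172 170 170 166 166 163 161 160 157 160 159 156 136]
 [119 164 166 166 167 167 166 165 166 164 162 160 161 159 140]
 [120 159 160 145 150 157 162 162 166 162 161 163 162 162 142]
 [131 158 157 111 122 131 141 146 154 159 160 162 162 162 141]
 [136 160 159  89 102 115 115 117 129 139 144 151 1
[... 257 characters left out ...]
9 108]
 [119 163 153  76  75  76  84  83 101 126 123 125 151 160 100]
 [119 163 152 103  91  85  78  73  75  83  80  85 162 167  93]
 [122 163 157 138 129 120 102  91  84  78  74  71 161 166  86]
 [125 161 162 161 158 152 137 128 119 107  95  85 158 163  85]
 [133 163 160 161 159 160 158 156 151 140 128 122 156 161  80]
 [138 171 167 164 162 160 158 159 157 157 155 153 155 157  71]
 [140 173 171 171 168 166 163 161 158 160 158 157 157 155  70]
 [139 166 167 168 169 168 168 164 165 161 161 160 159 157  69]
 [124 142 148 156 163 164 163 165 163 163 163 162 160 161  68]
 [116 111 117 131 140 147 155 160 161 162 162 163 161 161  70]
 [122 110 112 110 112 119 133 138 144 150 157 158 160 159  98]]
```

Run:
```python
from h import *
np.set_printoptions(precision=4,suppress=True)
t=cv2.imread("pics/top0.png");g=cv2.cvtColor(t,cv2.COLOR_BGR2HSV)[...,2].astype(float)
def cross(c,r0,r1,th):
    for r in range(r0,r1):
        a,b=g[r,c]-th,g[r+1,c]-th
        if a<0<=b: return r+a/(a-b)
def fit(cols,rng,th,nm):
    P=[]
    for c in cols:
        r=cross(c,*rng(c),th)
        if r is not None:P.append(onz("top",(c,r),.05)[:2])
    P=np.array(P);k=np.polyfit(P[:,1],P[:,0],1);e=P[:,0]-np.polyval(k,P[:,1])
    print(nm,len(P),"yaw",-np.degrees(np.arctan(k[0])),"x at y=-.0065",np.polyval(k,-.0065),"rms",e.std())
fit(range(274,311),lambda c:(262,275),112,"top edge")
fit(range(281,303),lambda c:(int(276.5+(c-280)*.11),286),120,"slot low edge")
# left/right ends of slot in columns
for r in (275,277,279):print(r,g[r,274:284],g[r,298:308])
```

```text
top edge 37 yaw -6.81753998751294 x at y=-.0065 0.4805728884814045 rms 0.00020512046125686507
slot low edge 22 yaw -6.835763602335084 x at y=-.0065 0.4394738849821323 rms 0.00012823305238482492
275 [159. 160. 157. 136.  78.  70.  69.  74.  96. 131.] [112. 113. 115. 121. 124. 129. 130. 134. 147. 156.]
277 [169. 168. 160. 131.  84.  77.  79.  79.  95. 122.] [140. 140. 136. 135. 134. 130. 124. 121. 144. 157.]
279 [165. 163. 153. 117.  78.  76.  76.  74.  75.  74.] [129. 124. 123. 120. 117. 125. 130. 120. 151. 160.]
```

Block yaw −6.82° and centre x 0.4505 come out the same from two edges. Moving above the slot.

Emit:
servo_tool(plan=[-0.2, 0.3, 0, 0, 0, 0, 0, -0.3, 0.5, 0, 0, 0, 0, 0, -0.3, 0.5, 0, 0, 0, 0, 0, -0.3, 0.4, 0, 0, 0, 0, 0, -0.2, 0.25, 0, 0, 0, 0, 0, -0.04, 0.12, 0, 0, 0, 0, 0, 0, 0, 0, 0, 0, 0, 0, 0, 0, 0, 0, 0, 0, 0, 0, 0, 0, 0, 0, 0, 0])

```text
t: 38.58
position: [0.4506, -0.007, 0.166]
tcp_rot: [3.136, -0.186, 0.003]
wrist_force: [-0.3, 0.2, -1.8]
finger_gap: 0.0337
```

```bash
python3 go.py bl 0 0 .146; python3 look.py side 17 270 180 110 90 7;python3 look.py top 17 240 220 120 100 6
```

```text
t 38.58 F [-0.3187  0.1758 -1.7653] gap 0.0337 q [ 0.0058  0.3839 -0.0531  2.043   0.0312  0.7135 -1.7561]
cr x -0.2763 y -0.1569 z 0.1660 rel-head -19.78
sp x -0.2292 y 0.1979 z 0.1660 rel-head -10.18
bl x 0.0002 y -0.0005 z 0.1660 rel-head 0.02
turn units (tool) [ 0.0039 -0.0271  0.0056]
shift units in current axes [-0.0112 -0.0249  0.9996]  in target axes [-0.0093 -0.0247  0.9996] target [ 0.4505 -0.0065  0.146 ]
```

View pics/side17z.png

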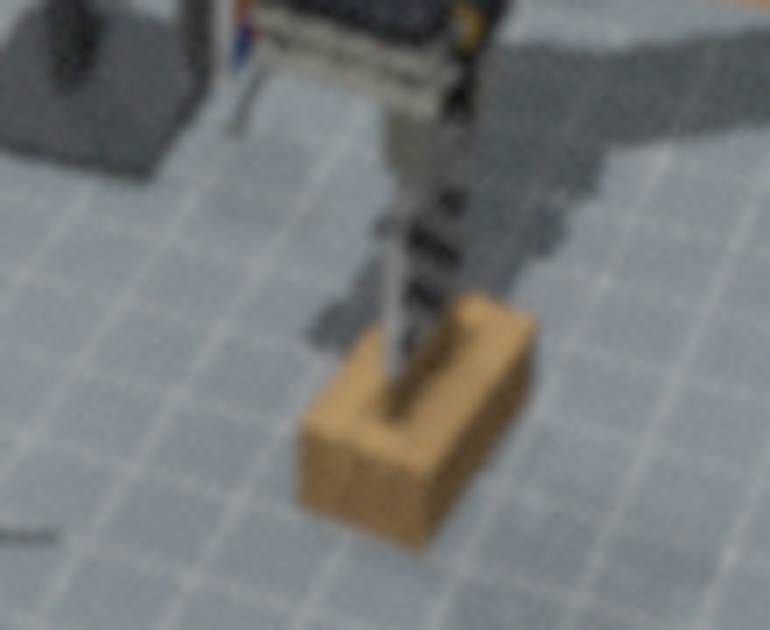

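View pics/top17z.png

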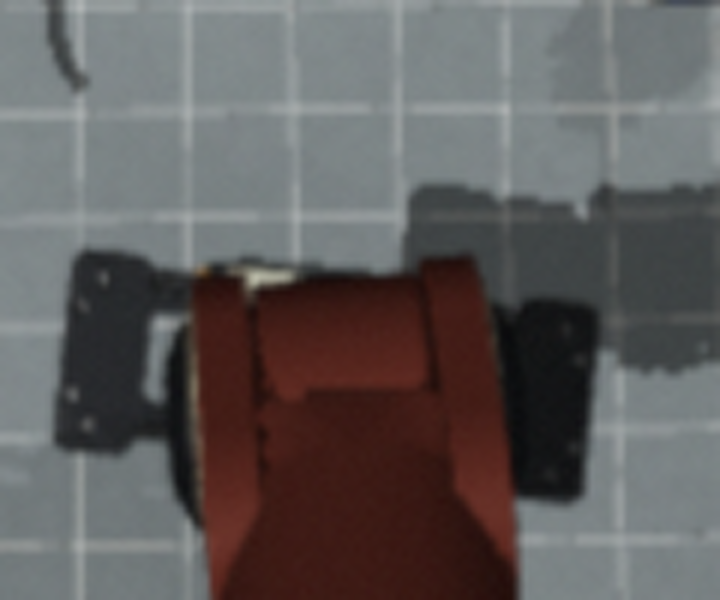

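The plate's near lower corner (390,375) is directly above the slot's near end (392,410). Descending in stages.

Emit:
servo_tool(plan=[0, 0, 0.25, 0, 0, 0, 0, 0, 0, 0.25, 0, 0, 0, 0, 0, 0, 0.25, 0, 0, 0, 0, 0, 0, 0.2, 0, 0, 0, 0, 0, 0, 0.2, 0, 0, 0, 0, 0, 0, 0.15, 0, 0, 0, 0, 0, 0, 0, 0, 0, 0, 0, 0, 0, 0, 0, 0, 0, 0])

```text
t: 39.35
position: [0.4501, -0.0075, 0.1397]
tcp_rot: [3.135, -0.187, 0.001]
wrist_force: [-0.4, 0.3, -0.7]
finger_gap: 0.0335
```

Emit:
servo_tool(plan=[0, 0, 0.12, 0, 0, 0, 0, 0, 0, 0.12, 0, 0, 0, 0, 0, 0, 0.12, 0, 0, 0, 0, 0, 0, 0, 0, 0, 0, 0])

```text
t: 39.68
position: [0.4499, -0.0075, 0.1323]
tcp_rot: [3.135, -0.187, 0.001]
wrist_force: [-0.5, -0.0, -1.8]
finger_gap: 0.0341
```

```bash
python3 go.py bl 0 0 .1186; python3 look.py side 18 270 180 110 90 7
```

```text
t 39.68 F [-0.4547 -0.0112 -1.8406] gap 0.0341 q [ 0.0031  0.4381 -0.0495  2.0834  0.0376  0.6206 -1.762 ]
cr x -0.2772 y -0.1572 z 0.1323 rel-head -19.81
sp x -0.2300 y 0.1975 z 0.1323 rel-head -10.21
bl x -0.0005 y -0.0011 z 0.1323 rel-head -0.01
turn units (tool) [ 0.0124 -0.0054 -0.0035]
shift units in current axes [ 0.0255 -0.0541  0.6839]  in target axes [ 0.0258 -0.0535  0.684 ] target [ 0.4505 -0.0065  0.1186]
```

View pics/side18z.png

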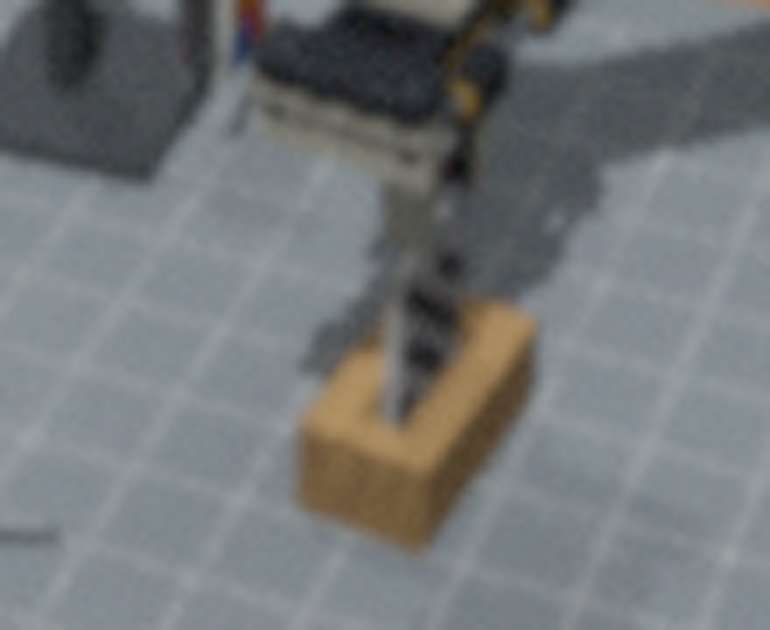

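The plate is in the slot without contact force. Going down to the floor.

Emit:
servo_tool(plan=[0, 0, 0.12, 0, 0, 0, 0, 0, 0, 0.12, 0, 0, 0, 0, 0, 0, 0.12, 0, 0, 0, 0, 0, 0, 0.12, 0, 0, 0, 0, 0, 0, 0.08, 0, 0, 0, 0, 0, 0, 0.06, 0, 0, 0, 0, 0, 0, 0, 0, 0, 0, 0, 0, 0, 0, 0, 0, 0, 0])

```text
t: 40.4
position: [0.4502, -0.0075, 0.1202]
tcp_rot: [3.135, -0.187, 0.002]
wrist_force: [0.3, 0.1, -1.4]
finger_gap: 0.0336
```

Emit:
servo_tool(plan=[0, 0, 0.04, 0, 0, 0, 0, 0, 0, 0.02, 0, 0, 0, 0, 0, 0, 0, 0, 0, 0, 0, 0, 0, 0, 0, 0, 0, 0])

```text
t: 40.73
position: [0.4502, -0.0075, 0.1191]
tcp_rot: [3.135, -0.187, 0.002]
wrist_force: [-0.5, -0.1, -1.3]
finger_gap: 0.0337
```

Emit:
servo_tool(plan=[0, 0, 0.04, 0, 0, 0, 0, 0, 0, 0.03, 0, 0, 0, 0, 0, 0, 0, 0, 0, 0, 0, 0, 0, 0, 0, 0, 0, 0])

```text
t: 41.07
position: [0.4501, -0.0075, 0.1176]
tcp_rot: [3.135, -0.187, 0.002]
wrist_force: [0.3, 0.6, -1.0]
finger_gap: 0.0335
```

Emit:
servo_tool(plan=[0, 0, 0.04, 0, 0, 0, 0, 0, 0, 0, 0, 0, 0, 0, 0, 0, 0, 0, 0, 0, 0])

```text
t: 41.32
position: [0.4504, -0.0076, 0.1175]
tcp_rot: [3.135, -0.187, 0.003]
wrist_force: [-1.0, -1.2, 4.3]
finger_gap: 0.0336
```

Floor reached at z 0.1175, as predicted (0.1176), with Fz up to +4.3 N. Easing the load slightly, opening and rising.

Emit:
servo_tool(plan=[0, 0, -0.03, 0, 0, 0, 0, 0, 0, 0, 0, 0, 0, 0, 0, 0, 0, 0, 0, 0, 0.5, 0, 0, 0, 0, 0, 0, 0.6, 0, 0, 0, 0, 0, 0, 0.7, 0, 0, 0, 0, 0, 0, 0.7, 0, 0, 0, 0, 0, 0, 0.7, 0, 0, 0, 0, 0, 0, 0.7, 0, 0, 0, 0, 0, 0, 0.7])

```text
t: 42.07
position: [0.4502, -0.0075, 0.1175]
tcp_rot: [3.135, -0.187, 0.002]
wrist_force: [-0.0, 0.1, -0.8]
finger_gap: 0.0648
```

Emit:
servo_tool(plan=[0, 0, -0.2, 0, 0, 0, 0.7, 0, 0, -0.5, 0, 0, 0, 0.7, 0, 0, -0.8, 0, 0, 0, 0.7, 0, 0, -0.9, 0, 0, 0, 0.7, 0, 0, -0.9, 0, 0, 0, 0.7, 0, 0, -0.9, 0, 0, 0, 0.7, 0, 0, -0.6, 0, 0, 0, 0.7, 0, 0, -0.3, 0, 0, 0, 0.7, 0, 0, 0, 0, 0, 0, 0.7])

```text
t: 42.82
position: [0.4509, -0.0074, 0.2208]
tcp_rot: [3.135, -0.187, 0.007]
wrist_force: [-0.3, -0.2, 0.2]
finger_gap: 0.0649
```

```bash
python3 go.py; python3 look.py side 19 190 130 190 150 4
```

```text
t 42.82 F [-0.2711 -0.2141  0.2354] gap 0.0649 q [ 0.0093  0.3059 -0.055   1.9685  0.0231  0.8634 -1.748 ]
cr x -0.2762 y -0.1573 z 0.2208 rel-head -19.82
sp x -0.2290 y 0.1975 z 0.2208 rel-head -10.22
bl x 0.0005 y -0.0009 z 0.2208 rel-head -0.02
```

View pics/side19z.png

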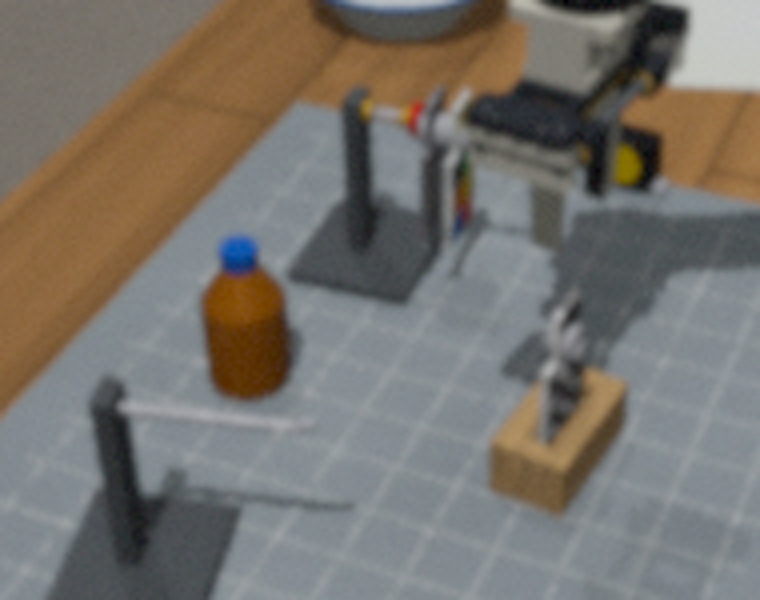

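The chequered plate stands in the slot, the other two hang at the stop, and the bottle is where it was. I'll move the arm aside for a check from above.

Emit:
servo_tool(plan=[0, -0.3, -0.2, 0, 0, 0, 0.7, 0.1, -0.7, 0, 0, 0, 0, 0.7, 0.1, -1, 0, 0, 0, 0, 0.7, 0.1, -1, 0, 0, 0, 0, 0.7, 0.1, -1, 0, 0, 0, 0, 0.7, 0.1, -1, 0, 0, 0, 0, 0.7, 0.1, -1, 0, 0, 0, 0, 0.7, 0, -1, 0, 0, 0, 0, 0.7, 0, -0.7, 0, 0, 0, 0, 0.7, 0, -0.3, 0, 0, 0, 0, 0.7, 0, 0, 0, 0, 0, 0, 0.7, 0, 0, 0, 0, 0, 0, 0.7])

```text
t: 43.87
position: [0.4805, 0.1495, 0.2228]
tcp_rot: [3.134, -0.187, -0.0]
wrist_force: [-0.2, -0.6, 0.1]
finger_gap: 0.065
```

```bash
python3 go.py|head -1; python3 look.py top 20 250 150 190 150 4;python3 look.py side 20 190 130 190 150 4
```

```text
t 43.87 F [-0.22   -0.605   0.1312] gap 0.0650 q [-0.2778  0.3857 -0.0956  1.8318  0.0471  0.9273 -2.0845]
```

View pics/top20z.png

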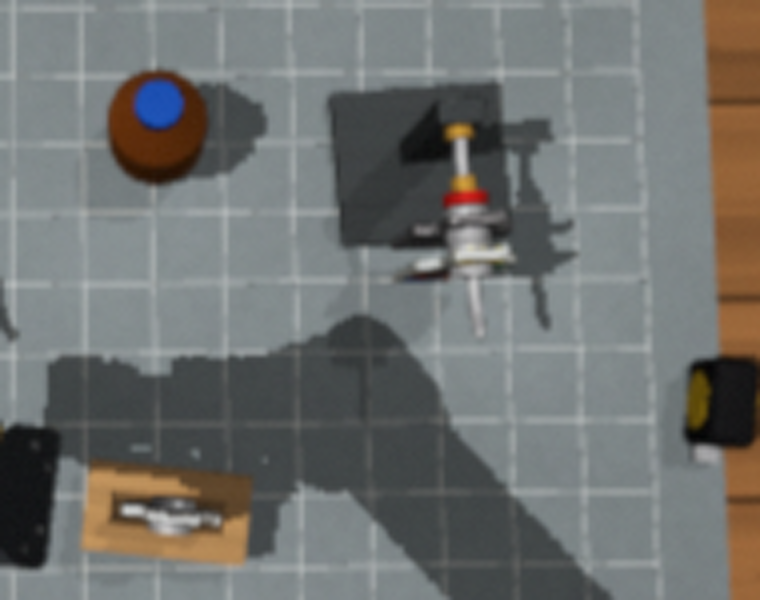

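View pics/side20z.png

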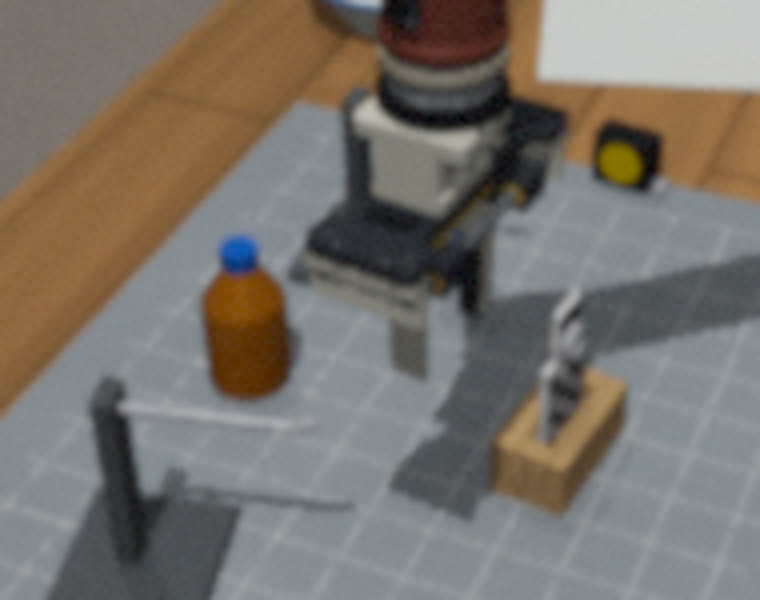

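From above, both plates are in a row against the red stop ((465,200) to (470,265)). The chequered plate is centred in the slot at (167,512). The bottle and tape measure are unmoved, and the arm is clear. Handing in.

```bash
python3 -c "
from rig import order
print(order.hand_in())"
```

```text
the job is handed in; nothing more can be done
None
```

I moved the grey plate, then the colour plate, onto the spare hook. Each was pressed home at about 8 N for half a second, read at the wrist. I then stood the chequered plate in the slot, let go, and handed in at about 44 s of the 72 s.

- **Stop load:** the highest wrist reading while pushing was 8.4 N along the peg. I read it only at the end of each move, so a short peak in between would not show.
- **Chequered plate:** it met the slot floor at TCP height 0.1175 m, against 0.1176 m predicted. In the last pictures it stands upright and centred in the slot.
- **Grey and colour plates:** in the last top view they hang together against the red stop. The arm had moved clear and the gripper was touching nothing.
- **Bystanders:** the bottle and tape measure look unmoved. I did not look at the bowl again at the end; the arm was never lower than about 0.14 m on that side and made no contact there.
- **Camera disagreement:** the side and top views differed by about 1 px (2–3 mm). I worked from the top view, and every grasp and fit agreed with it.

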